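# Nip up a glass clamp with the long arm of the hex key

### The job

Take the biggest hex key out of the wooden block, flip it over so that its short arm goes fully home in the open screw of the glass clamp, and only then push round on its long arm, well away from the bend, to tighten the stiff screw clockwise until it comes up solid, and nip it there to about 1 newton metre, no harder: straining it cracks the glass. Do not ram the key into the screw or knock the glass, leave everything else where it is, and leave the key standing in the screw.

Things in the scene. Friction and masses are not known exactly. Their poses are not given: they have to be found in the camera images.
- key: the biggest hex key: dark L-shaped hexagonal bar, 14 mm across flats, 0.29 kg, at first in the block, long arm down (50 mm of it in a 17 mm hole), short arm level on top. Origin: where the arms' centrelines cross at the bend (bend radius 18 mm). +x: along the short arm (tip at 55 mm), -z: along the long arm (tip at 170 mm); flats face +y and -y, so a corner of each arm points along the other arm
- key_short (a point): centre of the end face of the key's short arm
- key_long (a point): centre of the end face of the key's long arm
- screw_mouth (a point): centre of the socket's mouth in the clamp's open cap screw: round steel head 24 mm across, 17 mm high, standing on the clamp plate, with a hexagon socket 15 mm across flats, 16 mm deep. z up; x points to a corner of the hexagon and turns with the screw. A seated key has about 7 degrees of play either way; let go, its long arm sags about 12 degrees
- screw_floor (a point): centre of the bottom of that socket, 16 mm below the mouth
- screw (a joint): angle of that screw (rad), growing clockwise from above (tightening); starts between 0 and 0.4. It turns stiffly, at about 0.6 N m; at 0.9 rad the clamp is home and the screw solid. There 0.75 to 1.35 N m nips it up; more strains it, and the key soon slips round in the socket. Under load the key winds up roughly 0.25 rad per N m in the socket. The screw stays where it is left
- clamp: the D-shaped stainless clamp with the open screw, 70 mm (x) by 64 mm, on the near edge of the glass; origin on the screw axis at bench level; top of its plate at 68.5 mm, x points over the glass, away from the robot
- clamp_done: the same clamp, already tight, with a smooth cover cap on its screw; same origin and axes
- pane: pane of glass 300 (x) by 400 (y) by 12 mm lying flat on two timber bearers, top face at 52 mm; origin under its centre at bench level
- rack: wooden key block 70 (x) by 200 (y) by 60 mm; three holes 60 mm apart along its y axis, the biggest key in the one at +60 mm, the smallest at -60 mm; origin under its centre
- key_mid: a smaller hex key in the block, 12 mm across flats, arms 150 and 48 mm, axes as the big one; leave alone
- key_small: the smallest hex key in the block, 10 mm across flats, arms 130 and 42 mm, axes as the big one; leave alone
- cap: loose steel cover cap, a disc 31 mm across and 18 mm high, lying on the glass; origin under its centre; leave alone
- mug: white mug, 82 mm across, 95 mm high; origin under its centre
- glue: small red bottle, 44 mm across, 110 mm high; origin under its centre
- pliers: crimping pliers with black handles lying flat, about 210 mm long; origin at bench level under the pivot
- lifter: glass lifter: two 92 mm black suction cups on an aluminium bar 235 mm long along its y axis, 84 mm high; origin under its centre
- tape: tape measure, 66 by 36 by 62 mm, standing up; origin under its centre
Mind the look-alikes: they are no part of the job. Leave any blue or red look-alike of the key alone.

How it is judged (in metres and radians):
On the way, in this order (a step that is already met when the one before it is completed fails the run):
1. the flipped key's short arm is fully home in the socket (its end within 5 mm of the socket's bottom centre) before the screw has been tightened (still below 0.6 rad) (distance between key_short and screw_floor below 0.005 m and value of joint screw below 0.6 rad), for 0.2 s.
2. the screw is nipped up at its stop: above 0.86 rad, with key and socket bearing on one another with more than 115 N altogether (about 0.75 N m) (value of joint screw above 0.86 rad and contact force between key and clamp above 115 N), for 0.1 s.
At the end, for the whole second after the job is handed in: the screw is solid against its stop (within 0.04 rad: above 0.86 rad), the key's short arm is down in the socket (its end within 5 mm of the socket's bottom centre) with its bend standing at least 115 mm above the bench, and the key is let go and at rest (value of joint screw above 0.86 rad and distance between key_short and screw_floor below 0.005 m and height (world z) of key above 0.115 m and linear speed of key below 0.02 m/s); the robot touches nothing.
It fails at once if the screw is strained: the faces of key and socket bear on one another with more than 240 N altogether (about 1.4 N m) (contact force between key and clamp above 240 N).
It fails at once if the screw is turned with the hand at the bend (TCP within 60 mm of it) instead of out on the long arm (velocity of joint screw above 0.1 rad/s and distance between the grasp point and key below 0.06 m).
It fails at once if the key is rammed on the clamp or the rim of its screw: more than 15 N there while its short arm is not yet 4 mm into the socket (contact force between key and clamp above 15 N and distance between key_short and screw_floor above 0.012 m).
It fails at once if the glass is knocked: the robot or the key presses on it with more than 8 N (contact force between any of the arm, the fingers, key and pane above 8 N).
It fails at once if another key, the cover cap or another thing on the bench is moved by more than 20 mm (distance of any of key_mid, key_small, mug, glue, pliers, lifter, tape, cap from where it was at the start of the episode above 0.02 m).
It also fails if it takes over 61 s, if anything falls off the work surface, if the arm or the gripper's body presses on something with over 40 N, if the wrist force passes 120 N, or if a joint passes its speed limit or range.

### The arm

A 6-joint arm with a two-finger parallel gripper is mounted at the origin on the work surface. World frame = base frame: x ahead of the robot, y to its left, z up, the work surface at z = 0. Lengths are in mm, angles in rad, forces in N, time in s.
With the tool pointing down it reaches from about 425 to 950 mm from the base axis. Payload 14.7 kg.
Tool frame: the origin (TCP) lies between the finger pads, 19 mm behind the fingertips; this is the grasp point; z points along the fingers, y is the line along which they close (so a half turn about z gives the same grasp; the last joint's range is limited). The gripper opens to 85 mm and grips with 20 to 120 N. Pads are 22 mm wide; open, the fingers measure 114 mm over their backs; the gripper's body (76 mm by 85 mm) begins 54 mm behind the grasp point. The pads swing forward as they close: fully open they stand 13 mm farther back than shut.
Start: joints at [-1.375, 0.48, 1.596, -0, 1.065, -0.047], TCP at [156.291, -630.924, 249.997] pointing down, gripper open.
Joint ranges: [-2.75, 2.75], [-0.82, 2.05], [0.23, 2.67], [-1.56, 4.7], [0.09, 2.69], [-2.92, 2.92]. Speed limits (rad/s): [1.89, 1.89, 2.39, 3.01, 3.01, 3.01].

### API

Orientations are given as a unit quaternion [w, x, y, z].
In Python, from station import arm, imaging, spotter gives the robot as it stands.
- The arm moves only by the tool move_arm, never from a script. Its argument "deltas" is a list that holds one entry, the list of rows, each a list of 7 numbers: the shift along the tool's x, y, z each as a share of 40 mm, from -1 to 1, then the turn, a rotation vector about the tool's x, y, z each as a share of pi rad, from -1 to 1, then the opening, from 0 (shut) to 1 (fully open). A call has 1 to 12 rows; each row shifts and turns the commanded pose from where the row before left it, along the tool's axes as they then stand; what a row does not reach is not made up. A row lasts 1/8 s, in which the tool goes at most 62.5 mm and 10.7 degrees, less where a joint would pass 70% of its speed; a pose out of reach is approached as far as the arm can. A call with a number of a shift or a turn outside -1 to 1 is refused whole. A call with a gripper value outside its range is refused whole. The fingers move at their own pace and stop on an object; the grip force is fixed at half the most. Time passes only in rows, so rows that do not move let the fingers close. It gives the time, the measured TCP pose, the force, the opening and the grip force at its end, in the units of the state.
- arm.observe(): the state, without advancing time (a new reading comes with each control period).
- imaging.get_image(name): name is "scene" or "side" or "wrist"; returns a dict with "color" (480x640x3 uint8, red, green, blue), "fx", "fy", "cx", "cy" (pixels), "extrinsics" (4x4, takes a point from world to camera coordinates); the wrist camera has in their place "T_tool_cam" (4x4, takes a point from camera to tool coordinates, whose origin is the TCP and whose axes are the flange's). Camera axes: x right, y down, z forward; pixel columns grow to the right and rows downward; lengths in mm; the calibration is good to about 2 mm. A picture is of the moment at which its call begins: read the wrist's pose just before it. There is no depth.
- arm.close_job(): hands the job in; it is judged then, once.
Trained networks look in a picture, given as the dict that the camera call returned (one of the last four; its "shot" number tells which), for a name from the list of things; names that differ only in an ending like _2 or _b are one class to them, and where a whole thing is asked for, a point or a joint stands for the part that bears it (a point fixed in the world has none). Each returns a list of dicts, best first, with "p" (0 to 1); they miss things now and then, are a little off and sometimes report something else, mostly with a low value. They report only what shows in the picture. A call takes as long as a camera call. They do not tell look-alikes from the thing itself.
- spotter.masks_of(picture, thing): "region" (480x640 bool, what is visible of it) and "extent" ([left, top, right, bottom] in pixels, round what is visible of it).
- spotter.place_of(picture, thing): "location" ([column, row] in pixels: a listed point, or the origin of a listed thing).
The state is a dict: "time": time; "q": joint angles; "qd": joint speeds; "tau": joint torques, N m; "ee_pos": TCP position; "ee_rot": TCP orientation; "ft_force": force on the tool from outside, world axes, zero at the start; "wrist_torque": the same for the moment, N m; "width": finger opening in mm; "grip_force": force on a finger pad.
Only numpy, scipy, OpenCV 4.12 (cv2) and the standard library are available. Lean on these libraries where they do the work, as an engineer would, in place of code of your own. Each camera call takes 0.05 s, during which the arm holds its last target. There are 200 camera calls.

## Working session

There is one attempt and no reset: what is moved stays moved. The work goes in short steps, Python scripts to look and compute and a tool call to move; the robot and the scene stay as the last step left them, time stands still between calls to the robot, and variables do not carry over. Pictures are saved under pics/ and viewed, at most 10 in all, crops included, and the job is handed in when it is done.

Besides the shell and the picture viewer there is one more tool, called after "Emit:" in YAML: its name, and indented under it one key for each argument. move_arm: Moves the arm, as the interface text tells. Shift numbers are shares of 40 mm and turn numbers shares of pi rad, none past 1 either way. Its arguments: {"type":"object","properties":{"deltas":{"type":"array","items":{"type":"array","items":{"type":"array","items":{"type":"number"}}}}},"required":["deltas"]}

```bash
mkdir -p pics; ls; cat > h.py <<'E'
import numpy as np,cv2,json
from scipy.spatial.transform import Rotation as R
from station import arm,imaging,spotter
def rot(q): return R.from_quat([q[1],q[2],q[3],q[0]])
def shot(n):
    s=arm.observe(); im=imaging.get_image(n)
    if 'extrinsics' in im: E=np.array(im['extrinsics'])
    else:
        T=np.eye(4);T[:3,:3]=rot(s['ee_rot']).as_matrix();T[:3,3]=s['ee_pos']
        E=np.linalg.inv(T@np.array(im['T_tool_cam']))
    im['E']=E; return im
def ray(im,px):
    d=np.array([(px[0]-im['cx'])/im['fx'],(px[1]-im['cy'])/im['fy'],1])
    Rm=im['E'][:3,:3];o=-Rm.T@im['E'][:3,3];d=Rm.T@d
    return o,d/np.linalg.norm(d)
def onz(im,px,z):
    o,d=ray(im,px);return o+d*(z-o[2])/d[2]
def proj(im,P):
    p=im['E'][:3,:3]@np.asarray(P,float)+im['E'][:3,3];return np.array([im['fx']*p[0]/p[2]+im['cx'],im['fy']*p[1]/p[2]+im['cy']])
def tri(rs):
    A=np.zeros((3,3));b=np.zeros(3)
    for o,d in rs:
        M=np.eye(3)-np.outer(d,d);A+=M;b+=M@o
    return np.linalg.solve(A,b)
def save(im,n,crop=None,s=1):
    c=cv2.cvtColor(im['color'],cv2.COLOR_RGB2BGR)
    if crop: l,t,r,b=crop;c=c[t:b,l:r]
    cv2.imwrite('pics/'+n+'.png',cv2.resize(c,None,fx=s,fy=s,interpolation=cv2.INTER_CUBIC))
E
python3 - <<'E'
from h import *
np.set_printoptions(precision=1,suppress=True)
for n in ['scene','side']:
    im=shot(n);save(im,n);E=im['E'];print(n,'cam at',-E[:3,:3].T@E[:3,3],im['fx'])
    for t in ['key','key_short','key_long','screw_mouth','clamp','clamp_done','rack','key_mid','key_small','pane','cap','mug','glue','lifter','tape','pliers']:
        for r in spotter.place_of(im,t)[:3]:
            print(t,round(r['p'],2),np.array(r['location']),onz(im,r['location'],0))
E
```

```text
pics
scene cam at [1263.7  588.1  933.7] 483.616012106109
key 0.73 [273.3 190.5] [ 364.  -318.9    0. ]
key 0.56 [254.3 169.6] [ 315.  -451.8    0. ]
key 0.53 [274.7 194.6] [ 377.6 -300.4    0. ]
key_short 0.86 [284.1 203.1] [ 392.4 -247.2    0. ]
key_short 0.75 [259.2 160.2] [ 261.9 -479.2    0. ]
key_short 0.6 [258.  197.8] [ 422.9 -331.    -0. ]
key_long 0.78 [319.2 176.2] [ 209.2 -251.5    0. ]
key_long 0.59 [209.9 160. ] [ 367.8 -617.8    0. ]
screw_mouth 0.45 [316.6 309.1] [663.7  99.6   0. ]
screw_mouth 0.38 [365.6 259.1] [442.5  95.5  -0. ]
clamp 0.96 [362.9 285.9] [528.9 145.9   0. ]
clamp_done 0.76 [411.2 302.6] [500.8 273.1   0. ]
clamp_done 0.65 [214.2 299.1] [ 798.6 -124.9    0. ]
rack 0.76 [269.5 228.5] [ 510.5 -200.4    0. ]
key_mid 0.44 [263.7 185.6] [ 363.4 -362.1    0. ]
key_small 0.49 [251.  182.5] [ 376.5 -407.4    0. ]
pane 0.89 [357.5 328.4] [649.6 213.2   0. ]
cap 0.58 [315.5 311.4] [671.1 102.    0. ]
mug 0.73 [182.1 244.7] [ 716.1 -349.    -0. ]
glue 0.66 [216.5 301.1] [ 799.5 -115.4    0. ]
glue 0.34 [249.4 180.3] [ 370.8 -420.5    0. ]
lifter 0.72 [489.  38
[... 558 characters left out ...]
screw_mouth 0.46 [307.  232.5] [527.9 292.1   0. ]
clamp 0.88 [306.7 258.8] [519.5 136.4   0. ]
clamp_done 0.74 [298.5 235.5] [500.  275.5   0. ]
rack 0.76 [313.  337.1] [ 518.1 -198.7    0. ]
key_mid 0.75 [310.6 281.6] [524.6  21.2   0. ]
key_small 0.65 [305.9 305.8] [507.  -82.2   0. ]
pane 0.72 [342.2 243.6] [632.6 212.1   0. ]
cap 0.55 [370.4 240.7] [721.5 220.9   0. ]
mug 0.82 [411.6 383.4] [ 711.1 -354.2    0. ]
glue 0.73 [420.3 309.1] [ 789.7 -120.8    0. ]
lifter 0.85 [325.3 196.8] [608.3 552.5   0. ]
tape 0.69 [358.1 455.8] [ 578.9 -508.1    0. ]
tape 0.16 [412.9 380.2] [ 715.9 -346.     0. ]
pliers 0.88 [241.9 216.7] [310.3 424.2   0. ]
pliers 0.61 [369.7 241.4] [718.7 216.9   0. ]
```

View pics/scene.png

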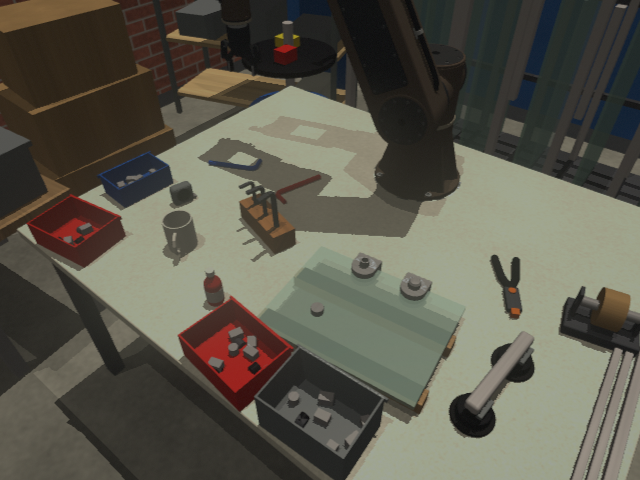

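View pics/side.png

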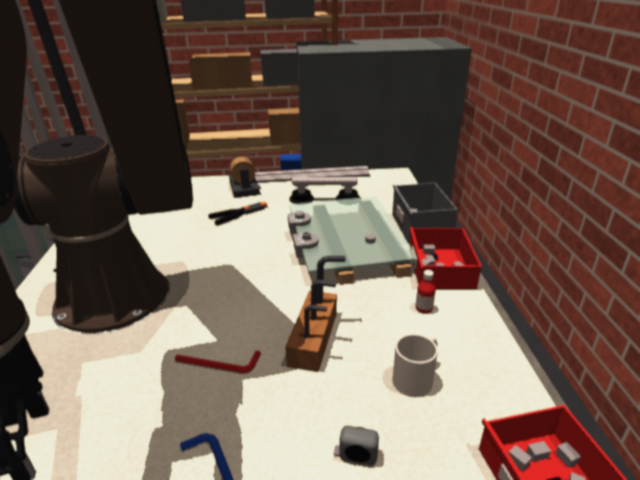

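```bash
python3 - <<'E'
from h import *
np.set_printoptions(precision=3,suppress=True)
s=arm.observe();print(s['ee_rot'],s['ft_force'],s['wrist_torque'],s['width'],s['time'])
print(rot(s['ee_rot']).as_matrix())
w=shot('wrist');print(np.array(w['T_tool_cam']),w['fx'])
a,b=shot('scene'),shot('side')
for t,pa,pb in [('clamp',(362.9,285.9),(306.7,258.8)),('done',(411.2,302.6),(298.5,235.5)),('screw?',(365.6,261),(307,238)),('key',(273.3,190.5),(320,258)),('keyshort',(284,203),(343.8,258.2)),('mid',(263.7,185.6),(310.6,281.6)),('small',(251,182.5),(305.9,305.8)),('rack',(269.5,228.5),(313,337))]:
    p=tri([ray(a,pa),ray(b,pb)]);print(t,p,proj(a,p)-pa,proj(b,p)-pb)
E
```

```text
[0.    0.993 0.121 0.   ] [-0.489 -0.181  0.342] [ 0.011 -0.003 -0.036] 85.50261429451241 1.7
[[ 0.971  0.24   0.   ]
 [ 0.24  -0.971 -0.   ]
 [ 0.     0.    -1.   ]]
[[   0.      -0.951   -0.309   79.768]
 [   1.       0.      -0.      -0.828]
 [   0.      -0.309    0.951 -124.373]
 [   0.       0.       0.       1.   ]] 387.4311892634618
clamp [521.528 143.297  -6.014] [ 0.656 -0.557] [0.642 0.414]
done [500.54  273.382   0.694] [ 0.21  -0.191] [0.182 0.13 ]
screw? [518.571 137.663  73.144] [-1.463  1.302] [-1.416 -0.988]
key [ 540.131 -142.835  181.129] [-0.37   0.299] [-0.476 -0.295]
keyshort [577.649 -99.537 165.485] [-8.027  5.92 ] [-9.373 -5.704]
mid [ 516.536 -200.497  158.805] [ 0.002 -0.001] [0.002 0.001]
small [ 505.434 -259.338  139.109] [ 0.75  -0.566] [1.119 0.653]
rack [ 515.617 -198.668    2.267] [-0.795  0.551] [-1.081 -0.595]
```

Emit:
move_arm:
  deltas:
    - [[1,-0.775,-0.17,0,0,0,1],[1,-0.775,-0.17,0,0,0,1],[1,-0.775,-0.17,0,0,0,1],[1,-0.775,-0.17,0,0,0,1],[1,-0.775,-0.17,0,0,0,1],[1,-0.775,-0.17,0,0,0,1],[1,-0.775,-0.17,0,0,0,1],[1,-0.775,-0.17,0,0,0,1],[1,-0.775,-0.17,0,0,0,1],[1,-0.775,-0.17,0,0,0,1],[1,-0.775,-0.17,0,0,0,1],[0.5,-0.775,-0.17,0,0,0,1]]

```text
time: 3.35
ee_pos: [514.8, -157.6, 331.8]
ee_rot: [0.0, 0.993, 0.122, 0.0]
ft_force: [0.1, 0.1, 0.2]
width: 85.5
grip_force: 0.0
```

```bash
python3 - <<'E'
from h import *
np.set_printoptions(precision=3,suppress=True)
s=arm.observe();print(s['time'],s['q'],s['qd'],s['ee_pos'],s['ee_rot'])
w=shot('wrist');save(w,'w1')
for t in ['key','key_short','key_mid']:
    for r in spotter.place_of(w,t)[:2]: print(t,r['p'],np.array(r['location']),onz(w,r['location'],180))
E
```

```text
3.35 [-0.353  0.245  1.748  0.     1.148  0.973] [ 0.534 -0.057 -0.056 -0.006  0.124  0.535] [ 514.756 -157.566  331.823] [0.    0.993 0.122 0.   ]
key 0.97 [404.7 320.9] [ 462.903 -234.711  180.   ]
key 0.8 [319.2 203.1] [ 538.641 -146.153  180.   ]
key_short 0.83 [343.6 124.1] [ 595.261 -149.377  180.   ]
key_mid 0.86 [386.2 235.1] [ 527.352 -199.942  180.   ]
```

View pics/w1.png

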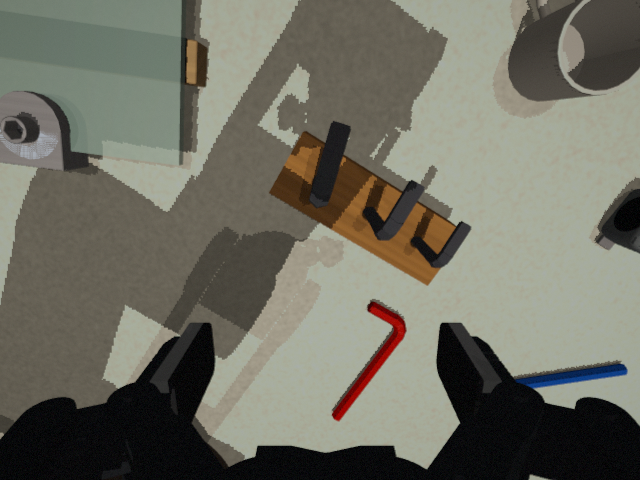

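Emit:
move_arm:
  deltas:
    - [[0.19,-0.9,0.52,0,0,0,1],[0.19,-0.9,0.52,0,0,0,1],[0.19,-0.9,0.52,0,0,0,1],[0.19,-0.9,0.52,0,0,0,1],[0.19,-0.9,0.52,0,0,0,1],[0.19,-0.9,0.52,0,0,0,1],[0.19,-0.9,0.52,0,0,0,1],[0.19,-0.9,0.52,0,0,0,1],[0,0,0,0,0,0,1],[0,0,0,0,0,0,1]]

```text
time: 4.8
ee_pos: [503.3, 134.0, 165.2]
ee_rot: [0.0, 0.993, 0.121, -0.0]
ft_force: [0.9, -0.6, 0.2]
width: 85.3
grip_force: 0.0
```

```bash
python3 - <<'E'
from h import *
np.set_printoptions(precision=4,suppress=True)
s=arm.observe();print(s['time'],s['q'],s['qd'],s['ee_pos'],s['ee_rot'])
w=shot('wrist')
for t in ['screw_mouth','screw_floor']:
    for r in spotter.place_of(w,t)[:2]: print(t,r['p'],np.array(r['location']),onz(w,r['location'],85.5))
m=spotter.place_of(w,'screw_mouth')[0]['location'];x,y=map(int,m)
save(w,'w2',(x-50,y-40,x+50,y+40),8)
np.save('w2.npy',w['color']);import pickle;pickle.dump(w,open('w2.pkl','wb'))
E
```

```text
4.8 [ 0.2022  0.4119  1.975  -0.0003  0.755   1.5308] [-0.0114 -0.0124 -0.0019 -0.0006  0.0024  0.0014] [503.2935 134.0111 165.2455] [ 0.0001  0.9927  0.1209 -0.0001]
screw_mouth 0.92 [323.9 246.6] [518.045  139.3703  85.5   ]
screw_floor 0.62 [326.3 236.6] [523.9348 139.4676  85.5   ]
```

View pics/w2.png

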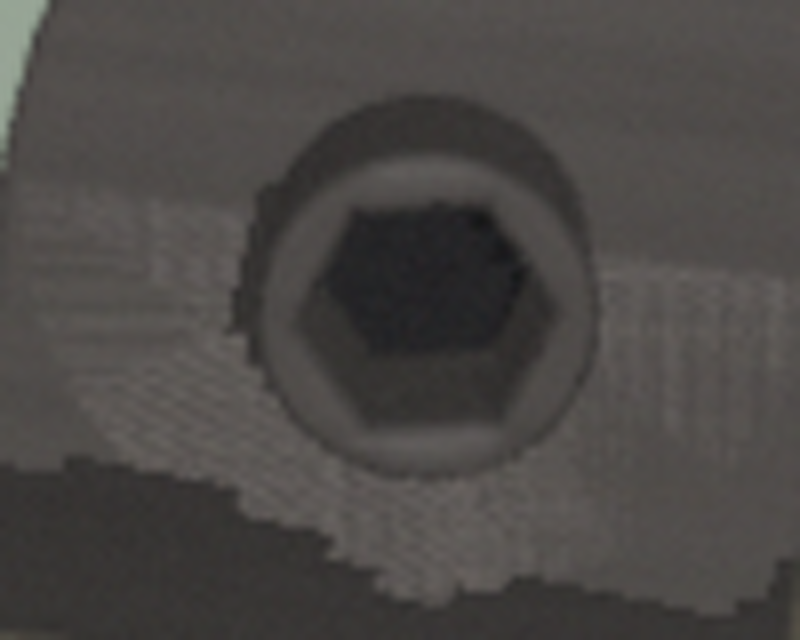

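```bash
python3 - <<'E'
from h import *
import pickle
from scipy.optimize import least_squares
np.set_printoptions(precision=3,suppress=True)
w=pickle.load(open('w2.pkl','rb'))
C=np.array([(555,308),(505,425),(362,425),(298,305),(352,207),(492,203)],float)
P=np.array([onz(w,(c+.5)/8-.5+[273,206],85.5) for c in C])[:,:2]
c=P.mean(0);d=P-c;print(c,np.hypot(*d.T),np.degrees(np.arctan2(d[:,1],d[:,0]))%60)
print(onz(w,(np.array([428.5,315])+.5)/8-.5+[273,206],85.5))
# kinematics
D=[((.48,1.596),(649.3,250)),((.245,1.748),(537.45,331.8)),((.4119,1.975),(np.sqrt(503.29**2+134.01**2-30**2),165.25))]
def f(p):
    o=[]
    for (a,b),(r,z) in D:
        o+=[p[0]+p[1]*np.sin(a)+p[2]*np.sin(a+b+p[4])-r,p[3]+p[1]*np.cos(a)+p[2]*np.cos(a+b+p[4])-z]
    return o
s=least_squares(f,[50,450,450,0,0]);print(s.x,s.fun)
E
```

```text
[519.394 138.519] [8.798 9.805 9.357 8.928 9.145 8.994] [46.259 47.441 44.773 40.198 48.117 44.623]
[519.273 138.409  85.5  ]
[  0.056 597.446 446.419 -35.13    0.075] [ 0.075  0.18  -0.054 -0.145 -0.022 -0.035]
```

Emit:
move_arm:
  deltas:
    - [[0,0,-0.34,0,0,-0.058,1],[0,0,-0.34,0,0,-0.058,1],[0,0,-0.34,0,0,-0.058,1],[0,0,-0.34,0,0,-0.058,1],[0,0,-0.34,0,0,-0.058,1],[0,0,-0.34,0,0,-0.058,1],[0,0,-0.34,0,0,-0.058,0.5],[0,0,-0.34,0,0,-0.058,0.5],[0,0,-0.34,0,0,-0.058,0.5],[0,0,-0.34,0,0,-0.058,0.5],[0,0,0,0,0.03,0,0.5],[0,0,0,0,0.03,0,0.5]]

```text
time: 6.5
ee_pos: [503.3, 134.8, 302.2]
ee_rot: [-0.081, 0.51, 0.855, 0.05]
ft_force: [-0.4, -0.4, -0.4]
width: 42.6
grip_force: 0.0
```

```bash
python3 - <<'E'
from h import *
np.set_printoptions(precision=4,suppress=True)
s=arm.observe();print(s['time'],repr(s['q']),s['qd'],s['ee_pos'],s['ee_rot'],s['width'])
E
```

```text
6.5 array([ 0.0842,  0.2793,  1.7935,  0.1926,  1.1508, -0.4963]) [-0.4656  0.1696 -0.1234  0.7217  0.3541 -0.7592] [503.3355 134.7933 302.181 ] [-0.0813  0.5102  0.8548  0.0497] 42.56509771743408
```

```bash
cat > kin.py <<'E'
from h import *
from scipy.optimize import least_squares
LO=np.array([-2.75,-.82,.23,-1.56,.09,-2.92]);HI=np.array([2.75,2.05,2.67,4.7,2.69,2.92])
def fk(q,p):
    a1,L1,L2,ex,d1,Lt,lat,lw=p
    A=R.from_euler('z',q[0]);B=A*R.from_euler('y',q[1]);C=B*R.from_euler('y',q[2])
    t=A.apply([a1,lat,d1])+B.apply([0,0,L1])+C.apply([ex,0,L2])
    T=C*R.from_euler('z',q[3])*R.from_euler('y',q[4])
    T2=T*R.from_euler('z',q[5]+np.pi/2)
    return t+T.apply([0,lw,Lt]),T2
try: P=np.load('p.npy')
except Exception: P=None
def ik(pos,rt,q0,free=False):
    f=lambda q:np.r_[fk(q,P)[0]-pos,(fk(q,P)[1]*rt.inv()).as_rotvec()*200]
    s=least_squares(f,np.clip(q0,LO+.001,HI-.001),bounds=(LO,HI),xtol=1e-10);return s.x,np.linalg.norm(s.fun)
E
python3 - <<'E'
from kin import *
np.set_printoptions(precision=4,suppress=True)
D=[([-1.375,0.48,1.596,-0,1.065,-0.047],[156.291,-630.924,249.997],None),([-0.353,0.245,1.748,0,1.148,0.973],[514.756,-157.566,331.823],[0,.993,.122,0]),
([0.2022,0.4119,1.975,-0.0003,0.755,1.5308],[503.2935,134.0111,165.2455],[0.0001,0.9927,0.1209,-0.0001]),
([0.0842,0.2793,1.7935,0.1926,1.1508,-0.4963],[503.3355,134.7933,302.181],[-0.0813,0.5102,0.8548,0.0497])]
for q,x,r in D:
    if r: print((fk(q,[0]*8)[1]*rot(r).inv()).as_rotvec())
f=lambda p:np.r_[np.concatenate([fk(q,p)[0]-x for q,x,r in D]),.01*(p[0]),.01*p[7]]
s=least_squares(f,[0,597,445,33,180,215,30,0]);print(s.x,s.fun);np.save('p.npy',s.x)
E
```

```text
[-0.0002 -0.0006  0.0003]
[-0.      0.0001  0.    ]
[ 0. -0. -0.]
[  0.1445 596.8464 444.707   32.5421 317.3135 352.7872  29.9923   0.3276] [-0.2174 -0.1372  0.2205  0.0312  0.2143 -0.1865 -0.0295  0.0352 -0.0465
 -0.0246 -0.0145  0.0125  0.0014  0.0033]
```

```bash
cat > scan.py <<'E'
from kin import *
np.set_printoptions(precision=2,suppress=True)
Z=np.array([0,0,1.])
K=np.array([539,-146,180.]);S=np.array([519.3,138.5,124.5])
rng=np.random.default_rng(0)
def mats(h,l,tau,n=0,s=1):
    # key frame: x=h, -z=l ; tool z = rotated from h toward l by tau, n*60deg about l ; tool x = -l*... (s=+1 camera away from l)
    y=np.cross(-l,h)
    hh=R.from_rotvec(np.radians(60*n)*l).apply(h)
    tz=np.cos(tau)*hh+np.sin(tau)*l
    tx=s*(np.sin(tau)*hh-np.cos(tau)*l)
    return R.from_matrix(np.c_[tx,np.cross(tz,tx),tz])
def best(pos,rt):
    out=[]
    for q4 in (0,1.57,3.14,-1.5,4.5):
      for q6 in (-2,0,2):
        q,e=ik(pos,rt,[np.arctan2(pos[1],pos[0]),.4,1.9,q4,1,q6])
        if e<1 and not any(np.allclose(q,o,atol=.05) for o in out): out.append(q)
    return out
d=lambda a:np.array([np.cos(np.radians(a)),np.sin(np.radians(a)),0])
if __name__=='__main__':
  g=92
  for tau in (10,25,40,55):
    for n in (0,1,-1):
      rt=mats(d(-3),-Z,np.radians(tau),n)
      print('GRASP',tau,n,rt.as_matrix()[:,2],best(K-[0,0,g],rt))
E
python3 scan.py
```

```text
GRASP 10 0 [ 0.98 -0.05 -0.17] [array([-0.72,  1.41,  2.6 ,  2.38,  2.07, -2.14])]
GRASP 10 1 [ 0.45 -0.88 -0.17] [array([ 0.33,  1.12,  2.23,  4.54,  1.43, -1.36])]
GRASP 10 -1 [ 0.54  0.83 -0.17] [array([-0.95,  1.09,  1.91,  1.18,  1.45, -1.44])]
GRASP 25 0 [ 0.91 -0.05 -0.42] [array([-0.65,  1.11,  2.64,  2.61,  1.65, -1.9 ])]
GRASP 25 1 [ 0.41 -0.81 -0.42] [array([ 0.27,  0.92,  2.28,  4.48,  1.15, -1.51])]
GRASP 25 -1 [ 0.49  0.76 -0.42] [array([-0.9 ,  0.92,  1.98,  1.15,  1.22, -1.33])]
GRASP 40 0 [ 0.76 -0.04 -0.64] [array([-0.55,  0.77,  2.57,  2.7 ,  1.05, -1.68])]
GRASP 40 1 [ 0.35 -0.68 -0.64] [array([ 0.15,  0.74,  2.28,  4.5 ,  0.84, -1.74])]
GRASP 40 -1 [ 0.42  0.64 -0.64] [array([-0.82,  0.78,  2.02,  1.09,  1.  , -1.16])]
GRASP 55 0 [ 0.57 -0.03 -0.82] [array([-0.46,  0.57,  2.41,  2.6 ,  0.46, -1.42])]
GRASP 55 1 [ 0.26 -0.51 -0.82] [array([ 0.01,  0.6 ,  2.22, -1.54,  0.54, -2.15])]
GRASP 55 -1 [ 0.31  0.48 -0.82] [array([-0.69,  0.66,  2.03,  0.93,  0.79, -0.9 ])]
```

```bash
cat > s2.py <<'E'
from scan import *
g=92
for tau,n in ((40,0),(50,0),(25,1)):
  for psi in (45,-15,-75,-135,165,105):
    l=d(psi);a=[best(S+l*g,mats(-Z,l,np.radians(tau),n))]
    l2=d(psi-50);b=[best(S+l2*g,mats(-Z,l2,np.radians(tau),n))]
    print(tau,n,psi,a,'END',b)
E
python3 s2.py
```

```text
40 0 45 [[array([0.03, 0.55, 2.26, 1.99, 0.5 , 2.05])]] END [[array([0.3 , 0.54, 2.29, 3.77, 0.43, 1.29])]]
40 0 -15 [[array([0.35, 0.55, 2.26, 4.12, 0.46, 1.14])]] END [[array([ 0.46,  0.62,  2.03, -1.04,  0.84,  0.88])]]
40 0 -75 [[array([ 0.45,  0.64,  1.97, -0.91,  0.93,  0.9 ])]] END [[array([ 0.35,  0.72,  1.75, -0.39,  1.29,  1.19])]]
40 0 -135 [[array([ 0.32,  0.74,  1.72, -0.3 ,  1.34,  1.27])]] END [[array([0.15, 0.74, 1.7 , 0.15, 1.38, 1.72])]]
40 0 165 [[array([0.11, 0.74, 1.72, 0.24, 1.35, 1.81])]] END [[array([-0.02,  0.66,  1.92,  0.73,  1.05,  2.15])]]
40 0 105 [[array([-0.04,  0.64,  1.97,  0.84,  0.97,  2.19])]] END [[array([-0.  ,  0.56,  2.23,  1.72,  0.56,  2.14])]]
50 0 45 [[array([-0.04,  0.64,  2.35,  2.2 ,  0.78,  1.73])]] END [[array([0.34, 0.64, 2.39, 3.62, 0.77, 1.5 ])]]
50 0 -15 [[array([0.41, 0.64, 2.35, 3.91, 0.76, 1.43])]] END [[array([ 0.54,  0.7 ,  2.02, -1.16,  0.98,  1.07])]]
50 0 -75 [[array([ 0.53,  0.73,  1.95, -1.01,  1.06,  1.06])]] END [[array([ 0.38,  0.82,  1.66, -0.43,  1.45,  1.23])]]
50 0 -135 [[array([ 0.35,  0.84,  1.63, -0.33,  1.51,  1.3 ])]] END [[array([0.13, 0.85, 1.6 , 0.17, 1.56, 1.71])]]
50 0 165 [[array([0.09, 0.84, 1.63, 0.27, 1.52, 1.79])]] END [[array([-0.09,  0.75,  1.89,  0.8 ,  1.19,  2.04])]]
50 0 105 [[array([-0.11,  0.73,  1.95,  0.92,  1.1 ,  2.05])]] END [[array([-0.09,  0.65,  2.3 ,  1.93,  0.79,  1.81])]]
25 1 45 [[array([-0.19,  0.92,  1.67,  0.93,  1.4 , -2.89])]] END [[]]
25 1 -15 [[array([-0.36,  0.81,  2.32,  1.96,  1.09,  2.92])]] END [[]]
25 1 -75 [[]] END [[array([ 0.75,  0.81,  2.17, -1.21,  1.15,  2.73])]]
25 1 -135 [[array([ 0.74,  0.82,  2.06, -1.02,  1.23,  2.65])]] END [[array([ 0.56,  0.96,  1.55, -0.39,  1.69,  2.65])]]
25 1 165 [[array([ 0.5 ,  0.98,  1.47, -0.28,  1.76,  2.7 ])]] END [[]]
25 1 105 [[]] END [[array([-0.14,  0.95,  1.58,  0.83,  1.49, -2.88])]]
```

```bash
cat > plan.py <<'E'
from scan import *
from scipy.interpolate import PchipInterpolator
VM=np.array([.165,.165,.209,.263,.263,.263])*.9
def deltas(poses):
    o=[]
    for (p,r),(p2,r2) in zip(poses[:-1],poses[1:]):
        o.append(np.r_[r.inv().apply(p2-p)/40,(r.inv()*r2).as_rotvec()/np.pi])
    return np.array(o)
def path(qs,frac=.9):
    qs=np.array(qs);t=np.r_[0,np.cumsum(np.abs(np.diff(qs,axis=0)).max(1))]
    f=PchipInterpolator(t,qs)
    u=np.linspace(0,t[-1],3001);Q=f(u);c=[0.]
    F=[fk(q,P) for q in Q[::10]]
    w=[]
    for i in range(300):
        d=deltas([F[i],F[i+1]])[0]
        w.append(max(np.abs(Q[10*i+10]-Q[10*i]).max()*0+(np.abs(Q[10*i+10]-Q[10*i])/VM).max(),np.linalg.norm(d[:3])*40/50,np.abs(d[:3]).max()/.95,np.linalg.norm(d[3:])*np.pi/(.187*frac)))
    c=np.r_[0,np.cumsum(w)];n=int(np.ceil(c[-1]))
    Qs=f(np.interp(np.linspace(0,c[-1],n+1),c,u[::10]));return Qs
E
cat > p1.py <<'E'
from plan import *
g,tau=75,np.radians(40)
K=np.array([539.5,-145,180.])
rt=mats(d(-3),-Z,tau);gp=K-[0,0,g];pre=gp-60*rt.as_matrix()[:,2]
q0=np.array(arm.observe()['q'])
qp,e=ik(pre,rt,[-.55,.7,2.5,2.7,1,-1.68]);print(qp,e)
qm=(q0+qp)/2;qm[4]=.5;qm[1]-=.1
Q=path([q0,qm,qp])
po=[fk(q,P) for q in Q]
for q,(p,r) in zip(Q,po): print(q,p.round(),r.as_matrix()[:,2])
np.set_printoptions(precision=3,suppress=True)
print(repr(deltas(po)))
E
python3 p1.py
```

```text
[-0.64  0.6   2.65  2.6   0.97 -1.65] 2.1290819008756188e-11
[ 0.08  0.28  1.79  0.19  1.15 -0.5 ] [503. 135. 302.] [-0.09  0.17 -0.98]
[ 0.04  0.28  1.85  0.34  1.01 -0.57] [531. 151. 291.] [ 0.02  0.28 -0.96]
[-0.01  0.28  1.9   0.49  0.88 -0.64] [559. 156. 282.] [ 0.13  0.36 -0.92]
[-0.05  0.29  1.96  0.66  0.76 -0.72] [584. 147. 274.] [ 0.24  0.41 -0.88]
[-0.11  0.3   2.02  0.83  0.66 -0.8 ] [603. 126. 264.] [ 0.35  0.42 -0.84]
[-0.16  0.31  2.08  1.01  0.57 -0.89] [610.  96. 250.] [ 0.43  0.4  -0.81]
[-0.22  0.33  2.15  1.2   0.52 -0.98] [607.  65. 233.] [ 0.48  0.37 -0.79]
[-0.27  0.34  2.22  1.39  0.5  -1.07] [594.  38. 215.] [ 0.52  0.34 -0.78]
[-0.33  0.36  2.29  1.58  0.51 -1.16] [577.  16. 198.] [ 0.55  0.33 -0.77]
[-0.39  0.39  2.35  1.76  0.54 -1.25] [559.  -3. 181.] [ 0.58  0.31 -0.75]
[-0.44  0.43  2.42  1.94  0.59 -1.33] [543. -22. 166.] [ 0.61  0.28 -0.74]
[-0.49  0.47  2.48  2.12  0.66 -1.42] [530. -43. 154.] [ 0.66  0.24 -0.72]
[-0.54  0.52  2.54  2.3   0.75 -1.5 ] [519. -70. 146.] [ 0.7   0.17 -0.69]
[-0.59  0.56  2.6   2.46  0.86 -1.58] [ 507. -105.  143.] [ 0.74
[... 190 characters left out ...]
0.012,  0.025],
       [-0.477,  0.48 ,  0.185, -0.041,  0.006,  0.033],
       [-0.686,  0.272,  0.121, -0.035,  0.   ,  0.04 ],
       [-0.835,  0.063,  0.059, -0.028, -0.003,  0.045],
       [-0.893, -0.109,  0.001, -0.021, -0.004,  0.048],
       [-0.843, -0.207, -0.054, -0.015, -0.002,  0.051],
       [-0.779, -0.21 , -0.074, -0.012,  0.001,  0.051],
       [-0.764, -0.132, -0.066, -0.012,  0.003,  0.051],
       [-0.712,  0.016, -0.088, -0.014,  0.005,  0.051],
       [-0.631,  0.23 , -0.138, -0.019,  0.007,  0.049],
       [-0.531,  0.495, -0.212, -0.025,  0.01 ,  0.045],
       [-0.416,  0.78 , -0.298, -0.033,  0.011,  0.039],
       [-0.26 ,  0.911, -0.323, -0.036,  0.01 ,  0.028]])
```

```bash
sed -i 's/pre=gp-60.*$/pre=gp+[0,0,120.]/; s/^qm=.*$/qm=(q0+qp)\/2;qm[4]=.5;qm[1]-=.15;print(ik(gp,rt,qp))/' p1.py; python3 p1.py
```

```text
[-0.55  0.32  2.5   2.44  0.6  -1.3 ] 1.6758279959627957e-13
(array([-0.55,  0.72,  2.56,  2.69,  1.  , -1.65]), np.float64(1.2348305689602505e-13))
[ 0.08  0.28  1.79  0.19  1.15 -0.5 ] [503. 135. 302.] [-0.09  0.17 -0.98]
[ 0.05  0.25  1.83  0.32  1.04 -0.54] [528. 151. 310.] [ 0.03  0.27 -0.96]
[ 0.01  0.22  1.87  0.45  0.92 -0.59] [555. 159. 321.] [ 0.16  0.35 -0.92]
[-0.03  0.2   1.92  0.59  0.81 -0.64] [582. 157. 334.] [ 0.28  0.4  -0.87]
[-0.07  0.18  1.96  0.73  0.71 -0.69] [607. 143. 347.] [ 0.4   0.41 -0.82]
[-0.11  0.17  2.01  0.89  0.62 -0.75] [625. 120. 355.] [ 0.51  0.4  -0.77]
[-0.16  0.16  2.06  1.05  0.55 -0.8 ] [635.  90. 358.] [ 0.59  0.36 -0.72]
[-0.21  0.15  2.12  1.23  0.51 -0.87] [635.  60. 354.] [ 0.65  0.33 -0.69]
[-0.26  0.15  2.18  1.41  0.5  -0.93] [629.  36. 347.] [ 0.69  0.31 -0.66]
[-0.31  0.16  2.23  1.59  0.5  -1.  ] [620.  10. 334.] [ 0.72  0.27 -0.64]
[-0.36  0.18  2.29  1.77  0.51 -1.06] [611. -19. 317.] [ 0.75  0.23 -0.62]
[-0.41  0.2   2.34  1.94  0.52 -1.12] [598. -49. 297.] [ 0.77  0.17 -0.62]
[-0.46  0.24  2.39  2.11  0.54 -1.18] [582. -81. 27
[... 278 characters left out ...]
0.009,  0.021],
       [-0.214,  0.694, -0.219, -0.046,  0.005,  0.026],
       [-0.386,  0.617, -0.229, -0.042,  0.001,  0.032],
       [-0.547,  0.5  , -0.229, -0.038, -0.003,  0.037],
       [-0.668,  0.345, -0.219, -0.032, -0.004,  0.042],
       [-0.699,  0.171, -0.201, -0.024, -0.002,  0.047],
       [-0.634,  0.047, -0.176, -0.017,  0.002,  0.05 ],
       [-0.738,  0.111, -0.136, -0.017,  0.   ,  0.05 ],
       [-0.843,  0.207, -0.107, -0.017, -0.003,  0.05 ],
       [-0.913,  0.311, -0.09 , -0.018, -0.005,  0.05 ],
       [-0.948,  0.428, -0.082, -0.019, -0.006,  0.049],
       [-0.952,  0.561, -0.083, -0.022, -0.006,  0.048],
       [-0.927,  0.715, -0.092, -0.025, -0.006,  0.046]])
```

Emit:
move_arm:
  deltas:
    - [[0.107,0.737,-0.176,-0.049,0.014,0.016,0.5],[-0.046,0.733,-0.201,-0.048,0.009,0.021,0.5],[-0.214,0.694,-0.219,-0.046,0.005,0.026,0.5],[-0.386,0.617,-0.229,-0.042,0.001,0.032,0.5],[-0.547,0.5,-0.229,-0.038,-0.003,0.037,0.5],[-0.668,0.345,-0.219,-0.032,-0.004,0.042,0.5],[-0.699,0.171,-0.201,-0.024,-0.002,0.047,0.5],[-0.634,0.047,-0.176,-0.017,0.002,0.05,0.5],[-0.738,0.111,-0.136,-0.017,0,0.05,0.5],[-0.843,0.207,-0.107,-0.017,-0.003,0.05,0.5],[-0.913,0.311,-0.09,-0.018,-0.005,0.05,0.5],[0,0,0,0,0,0,0.5]]

```text
time: 8.0
ee_pos: [596.1, -51.0, 294.4]
ee_rot: [0.014, 0.873, 0.219, 0.435]
ft_force: [0.0, -0.4, 0.6]
width: 42.9
grip_force: 0.0
```

```bash
python3 - <<'E'
from kin import *
np.set_printoptions(precision=3,suppress=True)
s=arm.observe();print(s['time'],s['q'],s['qd'],s['ee_pos'],rot(s['ee_rot']).as_matrix()[:,2])
w=shot('wrist');save(w,'w3')
for t in ['key','key_short']:
    for r in spotter.place_of(w,t)[:2]: print(t,r['p'],np.array(r['location']),onz(w,r['location'],180))
E
```

```text
8.0 [-0.413  0.207  2.346  1.952  0.517 -1.132] [ 0.029 -0.018 -0.051 -0.093  0.012  0.035] [596.146 -51.038 294.403] [ 0.766  0.166 -0.621]
```

View pics/w3.png

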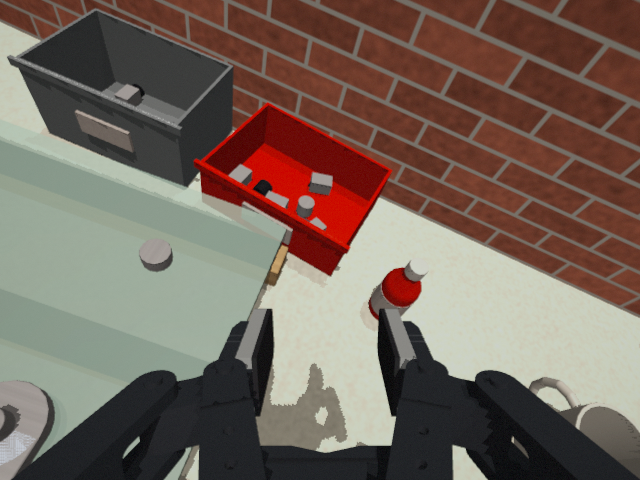

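```bash
sed -i 's/^qm=.*$/qm=(q0+qp)\/2/; s/^for q,(p,r).*$/print(po[-1][0])/' p1.py; python3 p1.py
```

```text
[-0.55  0.32  2.5   2.44  0.6  -1.3 ] 1.6758279959627957e-13
[ 539.5 -145.   225. ]
array([[-0.935,  0.379, -0.031, -0.017, -0.004,  0.05 ],
       [-0.94 ,  0.575, -0.094, -0.022, -0.006,  0.048],
       [-0.937,  0.747, -0.147, -0.026, -0.007,  0.045]])
```

Emit:
move_arm:
  deltas:
    - [[-0.935,0.379,-0.031,-0.017,-0.004,0.05,0.5],[-0.94,0.575,-0.094,-0.022,-0.006,0.048,0.5],[-0.937,0.747,-0.147,-0.026,-0.007,0.045,0.5],[0,0,0,0,0,0,0.5],[0,0,0,0,0,0,0.5]]

```text
time: 8.78
ee_pos: [539.9, -143.8, 225.0]
ee_rot: [0.01, 0.906, -0.022, 0.423]
ft_force: [0.7, -1.3, -0.5]
width: 42.6
grip_force: 0.0
```

```bash
python3 - <<'E'
from kin import *
np.set_printoptions(precision=3,suppress=True)
s=arm.observe();print(s['time'],s['q'],s['ee_pos'],rot(s['ee_rot']).as_matrix())
w=shot('wrist');save(w,'w4')
for t in ['key','key_short']:
    for r in spotter.place_of(w,t)[:2]: print(t,r['p'],np.array(r['location']),onz(w,r['location'],180))
print(proj(w,[539.5,-145,180]),proj(w,[594.5,-148,180]))
E
```

```text
8.775 [-0.553  0.322  2.5    2.439  0.61  -1.303] [ 539.865 -143.773  224.971] [[ 0.64  -0.049  0.766]
 [-0.032 -0.999 -0.038]
 [ 0.767 -0.    -0.641]]
key 0.78 [332.6 381.1] [ 540.215 -146.151  180.   ]
key_short 0.98 [330.3 279.5] [ 593.65  -148.066  180.   ]
[330.223 382.798] [330.091 278.114]
```

View pics/w4.png

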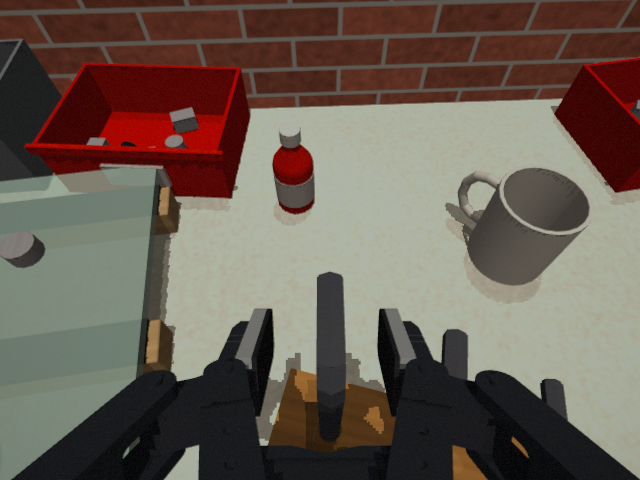

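Emit:
move_arm:
  deltas:
    - [[-0.46,0.03,0.385,0,0,0,0.5],[-0.46,0.03,0.385,0,0,0,0.5],[-0.46,0,0.385,0,0,0,0.5],[-0.46,0,0.385,0,0,0,0.5],[-0.46,0,0.385,0,0,0,0.5],[0,0,0,0,0,0,0.5]]

```text
time: 9.68
ee_pos: [538.6, -145.6, 102.6]
ee_rot: [0.009, 0.906, -0.024, 0.422]
ft_force: [0.9, -0.4, -0.7]
width: 42.9
grip_force: 0.0
```

Emit:
move_arm:
  deltas:
    - [[0,0,0,0,0,0,0.1],[0,0,0,0,0,0,0],[0,0,0,0,0,0,0],[0,0,0,0,0,0,0],[0,0,0,0,0,0,0]]

```text
time: 10.3
ee_pos: [539.1, -146.4, 105.3]
ee_rot: [0.011, 0.905, -0.024, 0.424]
ft_force: [-1.2, 0.2, 8.3]
width: 12.6
grip_force: 58.8
```

Emit:
move_arm:
  deltas:
    - [[0.19,0,-0.16,0,0,0,0],[0.38,0,-0.32,0,0,0,0],[0.38,0,-0.32,0,0,0,0],[0.57,0,-0.48,0,0,0,0],[0.57,0,-0.48,0,0,0,0],[0.57,0,-0.48,0,0,0,0],[0.57,0,-0.48,0,0,0,0],[0,0,0,0,0,0,0]]

```text
time: 11.3
ee_pos: [538.4, -147.0, 275.9]
ee_rot: [0.012, 0.905, -0.023, 0.424]
ft_force: [-0.3, 0.6, -3.0]
width: 12.2
grip_force: 58.7
```

```bash
cat > p2.py <<'E'
from plan import *
s=arm.observe();q0=np.array(s['q']);print(s['time'],q0,s['ee_pos'],s['ft_force'],s['width'])
w=shot('wrist');save(w,'w5')
for t in ['key','key_short']:
    for r in spotter.place_of(w,t)[:2]: print(t,round(r['p'],2),np.array(r['location']))
T0=np.array(s['ee_pos']);r0=rot(s['ee_rot'])
B=r0.inv().apply([0,0,75.]);print('bend in tool',B,'pred px',proj(w,T0+r0.apply(B)),proj(w,T0+[0,0,75]+55*d(-2)))
g,tau=75,np.radians(40)
l=d(-134.8);rf=mats(-Z,l,tau);pf=S+l*g+[0,0,60]
qf,e=ik(pf,rf,[.3,.7,1.8,-.3,1.3,1.27]);print('final above',qf,e,pf)
qm=(q0+qf)/2;qm[4]=.5
for qm4,dq2 in ((.5,-.1),(.7,-.1)):
    qm[4]=qm4;qm[1]=(q0+qf)[1]/2+dq2
    Q=path([q0,qm,qf]);po=[fk(q,P) for q in Q]
    print(len(Q)-1)
    for q,(p,r) in zip(Q,po):
        tl=r.apply([-95*np.cos(tau),0,95*np.sin(tau)])+p; b=p-r.apply([-75*np.cos(tau),0,75*np.sin(tau)]);ts=b+r.apply([55*np.sin(tau),0,55*np.cos(tau)])
        print(q,p.round(),tl.round(),b.round(),ts.round())
E
python3 p2.py
```

```text
11.3 [-0.56  0.18  2.45  2.2   0.48 -1.03] [ 538.38 -146.98  275.87] [-0.28  0.55 -2.98] 12.188742579485439
key 0.8 [324.1 231.7]
key_short 0.7 [324.1  76.7]
bend in tool [ 57.65   0.16 -47.97] pred px [330.98 238.24] [326.09  75.26]
final above [ 0.33  0.67  1.66 -0.29  1.46  1.24] 1.3361265421922953e-13 [466.45  85.28 184.5 ]
15
[-0.56  0.18  2.45  2.2   0.48 -1.03] [ 538. -148.  276.] [ 539. -148.  181.] [ 538. -147.  351.] [ 593. -150.  351.]
[-0.5   0.19  2.4   2.04  0.48 -0.88] [ 563. -111.  282.] [ 563. -109.  187.] [ 564. -112.  357.] [ 619. -109.  357.]
[-0.44  0.2   2.34  1.87  0.48 -0.73] [584. -71. 285.] [582. -68. 190.] [586. -74. 360.] [640. -65. 359.]
[-0.38  0.22  2.28  1.68  0.48 -0.55] [601. -29. 283.] [595. -26. 188.] [606. -32. 358.] [659. -18. 355.]
[-0.3   0.25  2.21  1.46  0.49 -0.36] [614.  14. 276.] [603.  16. 182.] [624.  13. 350.] [674.  33. 345.]
[-0.21  0.28  2.14  1.23  0.49 -0.15] [624.  55. 264.] [606.  53. 171.] [638.  57. 338.] [686.  82. 328.]
[-0.13  0.32  2.07  1.    0.5   0.07] [632.  90. 250.] [609.  81. 159.] [651.  96. 323.] [696. 125. 309.]
[
[... 2027 characters left out ...]
.47 0.91 0.55] [526. 187. 201.] [470. 161. 129.] [571. 208. 258.] [594. 246. 226.]
[0.11 0.47 1.85 0.32 1.   0.68] [503. 181. 185.] [441. 144. 124.] [552. 210. 234.] [569. 245. 196.]
[0.16 0.51 1.81 0.18 1.09 0.81] [484. 167. 175.] [418. 120. 124.] [536. 203. 214.] [548. 234. 170.]
[0.21 0.55 1.77 0.05 1.19 0.93] [471. 148. 169.] [403.  93. 131.] [525. 191. 199.] [532. 215. 150.]
[ 0.25  0.59  1.73 -0.07  1.28  1.04] [464. 126. 169.] [395.  65. 144.] [518. 174. 189.] [521. 191. 137.]
[ 0.29  0.63  1.69 -0.18  1.37  1.14] [462. 105. 174.] [394.  39. 162.] [516. 156. 184.] [517. 165. 130.]
[ 0.33  0.67  1.66 -0.29  1.46  1.24] [466.  85. 184.] [400.  18. 184.] [519. 139. 184.] [519. 139. 129.]
```

```bash
cat >> p2.py <<'E'
np.set_printoptions(precision=3,suppress=True);print(repr(deltas(po)))
E
python3 p2.py | tail -17
```

```text
[ 0.33  0.67  1.66 -0.29  1.46  1.24] [466.  85. 184.] [400.  18. 184.] [519. 138. 184.] [519. 138. 129.]
array([[ 0.512, -0.955,  0.329,  0.029, -0.001, -0.015],
       [ 0.439, -0.955,  0.36 ,  0.029, -0.003, -0.015],
       [ 0.35 , -0.954,  0.389,  0.03 , -0.007, -0.015],
       [ 0.25 , -0.953,  0.42 ,  0.03 , -0.011, -0.014],
       [ 0.138, -0.953,  0.456,  0.03 , -0.016, -0.014],
       [ 0.007, -0.952,  0.505,  0.03 , -0.024, -0.015],
       [-0.16 , -0.943,  0.576,  0.029, -0.036, -0.016],
       [-0.321, -0.755,  0.567,  0.022, -0.045, -0.015],
       [-0.468, -0.566,  0.497,  0.016, -0.049, -0.01 ],
       [-0.561, -0.368,  0.42 ,  0.01 , -0.051, -0.005],
       [-0.599, -0.179,  0.338,  0.002, -0.052, -0.001],
       [-0.593, -0.011,  0.251, -0.005, -0.052,  0.003],
       [-0.559,  0.13 ,  0.163, -0.012, -0.051,  0.006],
       [-0.506,  0.243,  0.073, -0.018, -0.048,  0.01 ],
       [-0.445,  0.329, -0.018, -0.024, -0.045,  0.013],
       [-0.382,  0.392, -0.107, -0.028, -0.041,  0.016]])
```

View pics/w5.png

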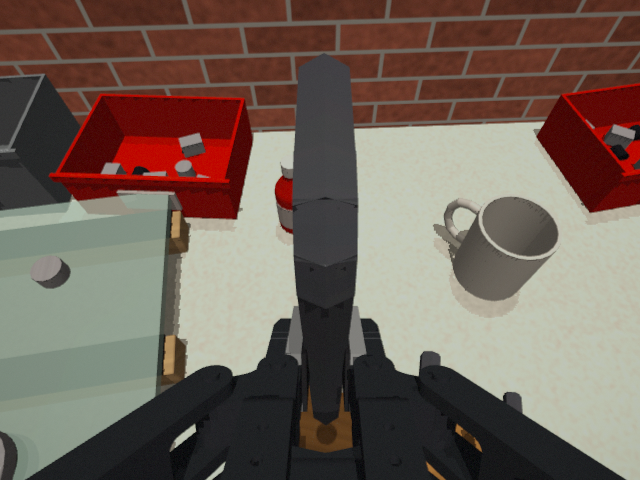

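Emit:
move_arm:
  deltas:
    - [[0.512,-0.955,0.329,0.029,-0.001,-0.015,0],[0.439,-0.955,0.36,0.029,-0.003,-0.015,0],[0.35,-0.954,0.389,0.03,-0.007,-0.015,0],[0.25,-0.953,0.42,0.03,-0.011,-0.014,0],[0.138,-0.953,0.456,0.03,-0.016,-0.014,0],[0.007,-0.952,0.505,0.03,-0.024,-0.015,0],[-0.16,-0.943,0.576,0.029,-0.036,-0.016,0],[-0.321,-0.755,0.567,0.022,-0.045,-0.015,0],[-0.468,-0.566,0.497,0.016,-0.049,-0.01,0],[-0.561,-0.368,0.42,0.01,-0.051,-0.005,0],[-0.599,-0.179,0.338,0.002,-0.052,-0.001,0],[-0.593,-0.011,0.251,-0.005,-0.052,0.003,0]]

```text
time: 13.1
ee_pos: [483.2, 167.0, 173.9]
ee_rot: [-0.112, 0.906, 0.392, -0.113]
ft_force: [-0.7, 0.9, -3.4]
width: 12.3
grip_force: 58.6
```

Emit:
move_arm:
  deltas:
    - [[-0.559,0.13,0.163,-0.012,-0.051,0.006,0],[-0.506,0.243,0.073,-0.018,-0.048,0.01,0],[-0.445,0.329,-0.018,-0.024,-0.045,0.013,0],[-0.382,0.392,-0.107,-0.028,-0.041,0.016,0],[0,0,0,0,0,0,0],[0,0,0,0,0,0,0]]

```text
time: 13.85
ee_pos: [466.6, 86.4, 185.1]
ee_rot: [0.129, 0.867, 0.362, -0.318]
ft_force: [0.3, -0.1, -3.6]
width: 12.4
grip_force: 58.9
```

```bash
cat > see.py <<'E'
from plan import *
import sys,pickle
np.set_printoptions(precision=3,suppress=True)
s=arm.observe();T0=np.array(s['ee_pos']);r0=rot(s['ee_rot'])
print(s['time'],np.array(s['q']),T0,s['ft_force'],s['wrist_torque'],s['width'])
print(r0.as_matrix())
tau=np.radians(40);l=r0.apply([-np.cos(tau),0,np.sin(tau)]);h=r0.apply([np.sin(tau),0,np.cos(tau)])
print('l',l,np.degrees(np.arctan2(l[1],l[0])),'h',h,'bend',T0-75*l,'tip',T0-75*l+55*h)
E
cat > see2.py <<'E'
from see import *
ims=[shot(n) for n in ('wrist','scene','side')]
pickle.dump(ims,open('ims.pkl','wb'))
for n,im in zip('wsd',ims):
    for t in ['key','key_short','key_long','screw_mouth']:
        for r in spotter.place_of(im,t)[:2]: print(n,t,round(r['p'],2),np.array(r['location']))
    print(proj(im,T0-75*l),proj(im,T0-75*l+55*h),proj(im,[519.3,138.5,85.5]))
save(ims[0],sys.argv[1])
E
python3 see2.py w6
```

```text
13.85 [ 0.329  0.674  1.653 -0.286  1.467  1.235] [466.596  86.384 185.074] [ 0.257 -0.06  -3.62 ] [ 0.423 -0.441 -0.034] 12.435316144674154
[[ 0.537  0.709 -0.458]
 [ 0.546 -0.705 -0.453]
 [-0.644 -0.007 -0.765]]
l [-0.705 -0.709  0.001] -134.8533034741397 h [-0.006  0.004 -1.   ] bend [519.493 139.553 184.988] tip [519.182 139.774 129.989]
w key 0.69 [486.  336.7]
w key 0.65 [323.2 229.6]
w key_short 0.86 [470.8 281.4]
w key_short 0.82 [324.   77.3]
w key_long 0.93 [327.9 408.2]
w key_long 0.92 [561.4 348.7]
[327.259 237.62 ] [326.818  75.14 ] [330.34   -1.516]
s key 0.61 [251.6 168. ]
s key 0.55 [274.5 193.4]
s key_short 0.63 [260.1 158.4]
s key_short 0.46 [367.6 244.3]
s key_long 0.84 [209.6 160.3]
s key_long 0.65 [319.5 176.9]
s screw_mouth 0.62 [364.9 258.4]
[367.279 229.218] [366.042 246.25 ] [364.531 259.099]
d key 0.85 [209.4 432.3]
d key 0.81 [251.  370.3]
d key_short 0.86 [178.5 446.1]
d key_short 0.65 [305.1 221.4]
d key_long 0.81 [257.4 222.9]
d key_long 0.75 [174.4 358.9]
d screw_mouth 0.62 [306.3 233.5]
[304.603 201.265] [305.128 219.028] [305.69  233.089]
```

View pics/w6.png

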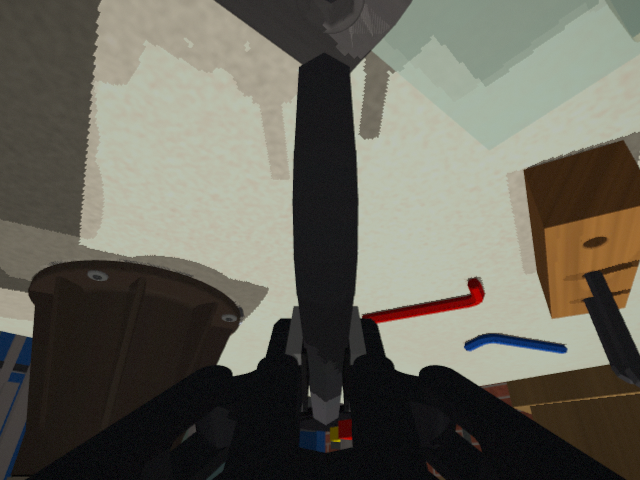

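Emit:
move_arm:
  deltas:
    - [[0.14,0.01,0.177,0,0,0,0],[0.14,0.01,0.177,0,0,0,0],[0.14,0.01,0.177,0,0,0,0],[0.14,0.01,0.177,0,0,0,0],[0,0,0,0,0,0,0]]

```text
time: 15.22
ee_pos: [467.1, 83.8, 149.1]
ee_rot: [0.131, 0.867, 0.361, -0.318]
ft_force: [-1.0, -0.2, -3.0]
width: 12.5
grip_force: 58.8
```

```bash
cat > see3.py <<'E'
from see2 import *
def crop(im,c,hw,hh,W,H):
    x,y=map(int,c);x=min(max(x,hw),640-hw);y=min(max(y,hh),480-hh)
    print('crop origin',x-hw,y-hh,'scale',W/(2*hw))
    return cv2.resize(cv2.cvtColor(im['color'][y-hh:y+hh,x-hw:x+hw],cv2.COLOR_RGB2BGR),(W,H),interpolation=cv2.INTER_CUBIC)
tip=T0-75*l+55*h
a=crop(ims[1],proj(ims[1],tip),25,18,400,288);b=crop(ims[2],proj(ims[2],tip),25,18,400,288)
c=crop(ims[0],(330,75),100,75,400,300)
c=np.hstack([c,np.zeros_like(c)])
o=np.vstack([np.hstack([a,b]),c]);o=np.clip(o.astype(float)*1.6,0,255).astype(np.uint8)
cv2.imwrite('pics/%s.png'%sys.argv[1],o)
E
python3 see3.py c7
```

```text
15.225 [ 0.327  0.721  1.67  -0.293  1.407  1.255] [467.098  83.828 149.142] [-0.993 -0.154 -3.03 ] [ 0.407 -0.368 -0.047] 12.526274320273183
[[ 0.537  0.709 -0.457]
 [ 0.543 -0.705 -0.456]
 [-0.646 -0.004 -0.764]]
l [-0.705 -0.709  0.004] -134.8251776386201 h [-0.005 -0.    -1.   ] bend [519.968 137.022 148.848] tip [519.679 137.006  93.849]
w key 0.81 [492.7 355.2]
w key 0.75 [326.2 230.6]
w key_short 0.65 [472.1 363.4]
w key_short 0.58 [328.   75.3]
w key_long 0.87 [329.3 408.7]
w key_long 0.8 [570.5 367.5]
w screw_mouth 0.72 [320.8  58.3]
[327.25  237.601] [326.81   75.128] [322.325  55.069]
s key 0.86 [275.4 191.9]
s key 0.6 [366.6 241.6]
s key_short 0.76 [283.1 201.7]
s key_short 0.62 [365.5 255.4]
s key_long 0.71 [511.  296.5]
s key_long 0.7 [211.7 162.9]
s screw_mouth 0.38 [363.9 259.6]
[365.377 240.22 ] [364.14  256.525] [364.531 259.099]
d key 0.76 [306.5 212.8]
d key 0.64 [247.  369.2]
d key_short 0.66 [305.2 234.3]
d key_short 0.62 [181.3 446.6]
d key_long 0.79 [263.6 237.2]
d key_long 0.78 [175.  355.7]
d screw_mouth 0.47 [304.6 233.1]
[305.239 213.454] [305.756 230.778] [305.69  233.089]
crop origin 339 238 scale 8.0
crop origin 280 212 scale 8.0
crop origin 230 0 scale 2.0
```

View pics/c7.png

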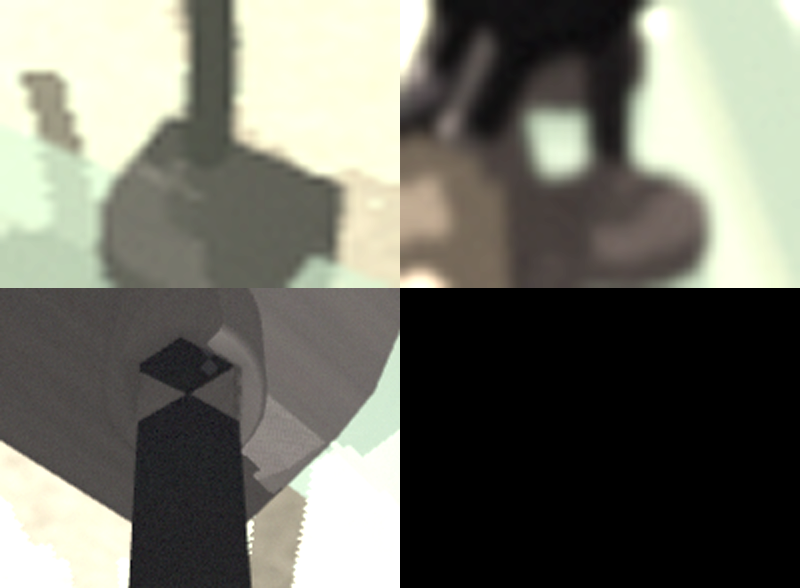

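```bash
python3 - <<'E'
from h import *
import pickle
np.set_printoptions(precision=2,suppress=True)
w,s,d=pickle.load(open('ims.pkl','rb'))
b=np.array([np.cos(np.radians(45.2)),np.sin(np.radians(45.2)),0]);n=np.array([-b[1],b[0],0])
o=np.array([467.098,83.828,0])
f=lambda X:np.array([(X-o)@b,(X-o)@n,X[2]])
for nm,px in (('near',(321,24.5)),('L60',(300,40)),('R60',(348,38)),('L120',(299,66)),('R120',(349,66))): print(nm,f(onz(w,px,85.5)))
print('screw model',f(np.array([519.3,138.5,85.5])))
for z in (90,92,94,96): print('apex',f(onz(w,(324,52),z)),'sides',f(onz(w,(299,66),z)),f(onz(w,(349,66),z)))
# scene: key and head centre cols; side too
E
```

```text
near [84.27  1.78 85.5 ]
L60 [80.    7.73 85.5 ]
R60 [80.59 -5.73 85.5 ]
L120 [72.15  8.46 85.5 ]
R120 [72.18 -6.45 85.5 ]
screw model [75.58  1.48 85.5 ]
apex [79.22  0.96 90.  ] sides [75.04  8.12 90.  ] [75.08 -6.17 90.  ]
apex [80.43  0.94 92.  ] sides [76.33  7.96 92.  ] [76.36 -6.05 92.  ]
apex [81.63  0.93 94.  ] sides [77.62  7.81 94.  ] [77.65 -5.92 94.  ]
apex [82.84  0.91 96.  ] sides [78.91  7.66 96.  ] [78.94 -5.8  96.  ]
```

Emit:
move_arm:
  deltas:
    - [[0.049,0.049,0.008,-0.0054,0,-0.0064,0],[0.049,0.049,0.008,-0.0054,0,-0.0064,0],[0,0,0,0,0,0,0],[0,0,0,0,0,0,0]]

```text
time: 16.48
ee_pos: [472.0, 83.2, 146.8]
ee_rot: [0.139, 0.857, 0.384, -0.314]
ft_force: [-0.2, 0.3, -3.4]
width: 12.5
grip_force: 58.8
```

```bash
cat > see4.py <<'E'
from see import *
w=shot('wrist');pickle.dump(w,open('w.pkl','wb'))
c=cv2.cvtColor(w['color'][0:120,250:410],cv2.COLOR_RGB2BGR)
c=cv2.resize(c,(800,600),interpolation=cv2.INTER_CUBIC)
cv2.imwrite('pics/%s.png'%sys.argv[1],np.clip(c*2.2,0,255).astype(np.uint8))
E
python3 see4.py c8
```

```text
16.475 [ 0.339  0.722  1.673 -0.319  1.393  1.23 ] [471.975  83.186 146.836] [-0.156  0.335 -3.401] [ 0.46  -0.399  0.012] 12.507678197539668
[[ 0.508  0.745 -0.432]
 [ 0.571 -0.667 -0.479]
 [-0.645 -0.003 -0.764]]
l [-0.667 -0.745  0.003] -131.8095036402828 h [-0.004 -0.    -1.   ] bend [521.974 139.088 146.629] tip [521.752 139.084  91.63 ]
```

View pics/c8.png

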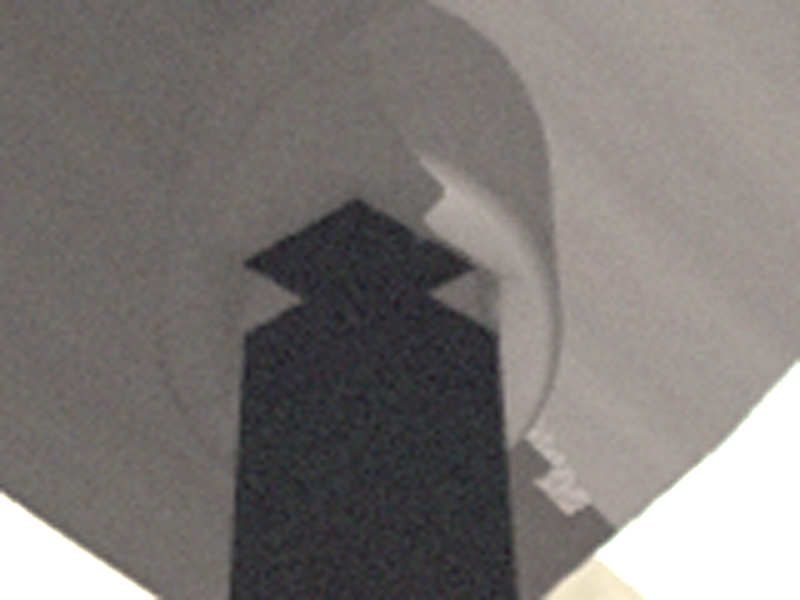

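```bash
python3 - <<'E'
from h import *
import pickle
w=pickle.load(open('w.pkl','rb'));g=w['color'].astype(float).mean(2)
for r in range(36,72,2): print(r,' '.join('%3d'%v for v in g[r:r+2,290:358].mean(0)))
E
```

```text
36  48  48  48  51  49  48  49  49  50  49  50  50  50  48  50  49  50  47  49  48  49  49  48  48  47  49  46  48  48  47  46  45  45  47  49  47  49  49  47  47  48  47  49  49  50  49  48  53  65  76  74  71  70  65  64  59  56  53  51  52  53  53  52  52  54  54  53  53
38  47  47  47  48  48  48  50  50  50  50  49  50  49  49  47  49  49  48  48  50  48  48  48  48  47  47  47  47  46  44  41  39  43  45  45  46  46  47  47  46  49  49  47  48  48  49  48  50  60  79  79  78  75  73  71  66  65  63  57  55  51  53  52  53  51  54  54  52
40  47  47  51  49  49  48  50  50  48  48  50  48  49  48  46  48  48  48  48  48  49  46  46  47  46  44  43  42  35  26  25  21  24  31  38  46  44  46  45  46  47  48  47  47  47  49  55  67  76  77  79  77  78  78  77  74  72  68  66  63  59  56  54  52  52  52  53  53
42  48  47  48  49  49  49  52  50  48  50  48  49  48  48  47  46  45  47  47  48  47  45  44  45  38  30  24  23  21  23  22  22  19  21  23  24  29  35  42  45  44  47  47  45  49  63  71  72  73  74  74  74  75  75  75  74  75  74  72  68  66  61  58  55  53  53  51  51

[... 3149 characters left out ...]
22  21  21  23  22  23  24  21  23  21  21  22  23  22  22  22  22  22  22  22  24  25  23  21  24  22  21  21  29  40  64  69  71  70  72  72  70  72
68  49  48  47  47  45  45  45  44  37  22  23  22  23  22  21  22  22  23  21  22  21  22  23  23  21  21  22  22  25  22  21  25  22  22  23  24  23  23  20  22  22  24  21  22  21  20  21  22  21  23  22  25  20  23  21  24  21  23  22  36  65  70  71  71  72  70  71  72
70  49  49  46  47  47  46  45  45  39  24  22  23  22  23  22  20  22  18  22  23  22  22  24  21  22  22  24  23  24  21  23  21  24  22  22  22  19  25  21  22  23  25  21  21  24  20  23  21  21  22  23  21  24  25  21  23  22  23  20  35  62  70  70  71  70  71  72  72
```

```bash
python3 - <<'E'
from h import *
import pickle
np.set_printoptions(precision=2,suppress=True)
w=pickle.load(open('w.pkl','rb'))
a=np.radians(48.2);b=np.array([np.cos(a),np.sin(a),0]);n=np.array([-b[1],b[0],0])
o=np.array([471.975,83.186,0]);f=lambda X:np.array([(X-o)@b,(X-o)@n,X[2]])
for nm,px in (('near',(320.6,39.1)),('L60',(296,53.5)),('R60',(349,54.5))): print(nm,f(onz(w,px,85.5)))
for z in (86,87,88,89,90,91): print(f(onz(w,(323.9,52.1),z))-[8.08,0,0],f(onz(w,(298.4,66.3),z))-[4.04,0,0],f(onz(w,(349.4,66.3),z))-[4.04,0,0])
E
```

```text
near [81.62  1.84 85.5 ]
L60 [77.48  8.86 85.5 ]
R60 [77.21 -6.19 85.5 ]
[70.13  0.94 86.  ] [69.86  8.37 86.  ] [69.89 -6.47 86.  ]
[70.73  0.93 87.  ] [70.5   8.29 87.  ] [70.54 -6.4  87.  ]
[71.33  0.92 88.  ] [71.15  8.21 88.  ] [71.18 -6.34 88.  ]
[71.93  0.92 89.  ] [71.79  8.14 89.  ] [71.82 -6.28 89.  ]
[72.54  0.91 90.  ] [72.43  8.06 90.  ] [72.46 -6.21 90.  ]
[73.14  0.9  91.  ] [73.08  7.98 91.  ] [73.11 -6.15 91.  ]
```

Emit:
move_arm:
  deltas:
    - [[0.032,-0.01,0.038,0,0,0,0],[0.032,0,0.038,0,0,0,0],[0,0,0,0,0,0,0]]

```text
time: 16.9
ee_pos: [471.6, 83.3, 142.7]
ee_rot: [0.139, 0.857, 0.384, -0.314]
ft_force: [-0.1, -0.7, -2.6]
width: 12.4
grip_force: 58.8
```

Emit:
move_arm:
  deltas:
    - [[0.016,0,0.019,0,0,0,0],[0,0,0,0,0,0,0]]

```text
time: 17.15
ee_pos: [471.7, 83.4, 141.8]
ee_rot: [0.139, 0.857, 0.384, -0.314]
ft_force: [-0.1, -0.0, -3.8]
width: 12.1
grip_force: 58.8
```

Emit:
move_arm:
  deltas:
    - [[0.016,0,0.019,0,0,0,0],[0,0,0,0,0,0,0]]

```text
time: 17.4
ee_pos: [471.7, 83.4, 140.9]
ee_rot: [0.139, 0.857, 0.384, -0.314]
ft_force: [-0.2, 0.8, -3.5]
width: 12.3
grip_force: 58.8
```

Emit:
move_arm:
  deltas:
    - [[0.016,0,0.019,0,0,0,0],[0,0,0,0,0,0,0]]

```text
time: 17.65
ee_pos: [471.6, 83.4, 139.9]
ee_rot: [0.139, 0.857, 0.384, -0.314]
ft_force: [-0.8, -0.9, -3.9]
width: 12.5
grip_force: 58.7
```

Emit:
move_arm:
  deltas:
    - [[0.016,0,0.019,0,0,0,0],[0,0,0,0,0,0,0]]

```text
time: 17.9
ee_pos: [471.5, 83.3, 138.9]
ee_rot: [0.139, 0.857, 0.384, -0.314]
ft_force: [-1.2, -1.9, -1.2]
width: 11.9
grip_force: 59.0
```

Emit:
move_arm:
  deltas:
    - [[-0.01,0,0.008,0,0,0,0],[0,0,0,0,0,0,0]]

```text
time: 18.15
ee_pos: [471.4, 83.1, 138.9]
ee_rot: [0.139, 0.857, 0.384, -0.314]
ft_force: [-0.4, 0.5, -2.5]
width: 12.5
grip_force: 58.9
```

Emit:
move_arm:
  deltas:
    - [[0.016,0,0.019,0,0,0,0],[0,0,0,0,0,0,0]]

```text
time: 18.4
ee_pos: [471.4, 83.0, 137.8]
ee_rot: [0.139, 0.857, 0.384, -0.314]
ft_force: [-0.9, -0.4, -3.0]
width: 12.3
grip_force: 58.7
```

```bash
cat > st.py <<'E'
from see import *
W=np.array(s['wrist_torque']);F=np.array(s['ft_force']);c=np.array([519.6,138.,0])
print('mz about screw',W[2],W[2]+np.cross((T0-c)/1000,F)[2])
E
python3 st.py
```

```text
18.4 [ 0.339  0.734  1.678 -0.32   1.377  1.235] [471.352  83.011 137.82 ] [-0.922 -0.401 -3.045] [ 0.381 -0.282  0.014] 12.294247400280327
[[ 0.508  0.745 -0.432]
 [ 0.571 -0.667 -0.479]
 [-0.645 -0.003 -0.764]]
l [-0.667 -0.745  0.003] -131.8069312623051 h [-0.004 -0.    -1.   ] bend [521.348 138.915 137.619] tip [521.128 138.914  82.62 ]
mz about screw 0.014377750911740494 -0.01699717899057188
```

Emit:
move_arm:
  deltas:
    - [[0.016,0,0.019,0,0,0,0],[0,0,0,0,0,0,0]]

```text
time: 18.65
ee_pos: [471.3, 83.0, 136.8]
ee_rot: [0.139, 0.857, 0.384, -0.314]
ft_force: [-0.6, -0.8, -2.4]
width: 12.3
grip_force: 58.7
```

Emit:
move_arm:
  deltas:
    - [[0.016,0,0.019,0,0,0,0],[0,0,0,0,0,0,0]]

```text
time: 18.9
ee_pos: [471.3, 83.0, 135.9]
ee_rot: [0.139, 0.857, 0.384, -0.314]
ft_force: [-0.4, -0.4, -2.9]
width: 12.2
grip_force: 58.7
```

Emit:
move_arm:
  deltas:
    - [[0.016,0,0.019,0,0,0,0],[0,0,0,0,0,0,0]]

```text
time: 19.15
ee_pos: [471.3, 83.0, 134.9]
ee_rot: [0.139, 0.857, 0.384, -0.314]
ft_force: [-1.1, -0.5, -3.1]
width: 12.2
grip_force: 58.7
```

Emit:
move_arm:
  deltas:
    - [[0.016,0,0.019,0,0,0,0],[0.016,0,0.019,0,0,0,0],[0,0,0,0,0,0,0]]

```text
time: 19.52
ee_pos: [471.3, 83.0, 132.9]
ee_rot: [0.139, 0.857, 0.384, -0.314]
ft_force: [-1.9, -0.0, -2.9]
width: 12.5
grip_force: 58.7
```

Emit:
move_arm:
  deltas:
    - [[0.016,0,0.019,0,0,0,0],[0.016,0,0.019,0,0,0,0],[0,0,0,0,0,0,0]]

```text
time: 19.9
ee_pos: [471.3, 83.0, 130.9]
ee_rot: [0.139, 0.857, 0.384, -0.314]
ft_force: [-2.0, -0.8, -2.1]
width: 12.5
grip_force: 58.7
```

Emit:
move_arm:
  deltas:
    - [[0.016,0,0.019,0,0,0,0],[0.016,0,0.019,0,0,0,0],[0,0,0,0,0,0,0]]

```text
time: 20.27
ee_pos: [471.3, 83.0, 128.9]
ee_rot: [0.139, 0.857, 0.384, -0.314]
ft_force: [-3.4, -1.5, -0.7]
width: 12.3
grip_force: 58.7
```

Emit:
move_arm:
  deltas:
    - [[-0.01,-0.005,0.008,0,0,0,0],[0.016,0,0.019,0,0,0,0],[0,0,0,0,0,0,0]]

```text
time: 20.65
ee_pos: [471.1, 82.9, 127.9]
ee_rot: [0.139, 0.857, 0.384, -0.314]
ft_force: [-0.8, -0.0, -2.7]
width: 12.5
grip_force: 58.7
```

Emit:
move_arm:
  deltas:
    - [[0.016,0,0.019,0,0,0,0],[0,0,0,0,0,0,0]]

```text
time: 20.9
ee_pos: [470.9, 82.8, 126.9]
ee_rot: [0.139, 0.857, 0.384, -0.314]
ft_force: [-0.9, 0.5, -3.3]
width: 12.3
grip_force: 58.8
```

```bash
python3 st.py
```

```text
20.9 [ 0.339  0.748  1.683 -0.321  1.359  1.242] [470.944  82.813 126.913] [-0.851  0.51  -3.315] [ 0.439 -0.355 -0.026] 12.276216966783128
[[ 0.508  0.745 -0.431]
 [ 0.571 -0.667 -0.479]
 [-0.645 -0.003 -0.764]]
l [-0.667 -0.745  0.002] -131.80309937941928 h [-0.004  0.    -1.   ] bend [520.937 138.721 126.728] tip [520.73  138.724  71.729]
mz about screw -0.02634670068407871 -0.09808302522653377
```

Nearly home; continue to the floor.

Emit:
move_arm:
  deltas:
    - [[0.016,0,0.019,0,0,0,0],[0,0,0,0,0,0,0]]

```text
time: 21.15
ee_pos: [470.8, 82.7, 126.0]
ee_rot: [0.139, 0.857, 0.384, -0.314]
ft_force: [-0.4, -0.7, -1.4]
width: 12.6
grip_force: 59.0
```

Emit:
move_arm:
  deltas:
    - [[0.016,0,0.019,0,0,0,0],[0,0,0,0,0,0,0]]

```text
time: 21.4
ee_pos: [470.6, 82.5, 125.2]
ee_rot: [0.139, 0.857, 0.384, -0.314]
ft_force: [-2.8, -3.1, 3.4]
width: 12.4
grip_force: 59.5
```

Emit:
move_arm:
  deltas:
    - [[0.016,0,0.019,0,0,0,0],[0,0,0,0,0,0,0]]

```text
time: 21.65
ee_pos: [470.3, 82.3, 124.5]
ee_rot: [0.139, 0.857, 0.384, -0.315]
ft_force: [-4.7, -4.5, 8.1]
width: 12.4
grip_force: 60.0
```

```bash
python3 - <<'E'
from h import *
s=arm.observe();print(s['time'],s['ee_pos'],s['ft_force'],s['wrist_torque'])
F=np.array(s['ft_force']);W=np.array(s['wrist_torque']);T0=np.array(s['ee_pos']);tz=rot(s['ee_rot']).as_matrix()[:,2]
tip=np.array([520.5,138.3,70.]);com=T0+np.array([.667,.745,0])*11
Fg=np.array([0,0,-3.2]);Fc=F-Fg
for L in (0,50,100,150,200,250,300,353):
    ref=T0-L*tz
    print(L,W-np.cross(com-ref,Fg)/1e3-np.cross(tip-ref,Fc)/1e3)
E
```

```text
21.65 [470.32891877  82.30832106 124.46944671] [-4.65496528 -4.47045205  8.06964914] [-0.58852002  0.55988795 -0.02236359]
0 [-0.94979954  0.84826665 -0.0587155 ]
50 [-0.58554821  0.49609742 -0.04369358]
100 [-0.22129688  0.14392819 -0.02867166]
150 [ 0.14295445 -0.20824105 -0.01364974]
200 [ 0.50720578 -0.56041028  0.00137219]
250 [ 0.87145711 -0.91257951  0.01639411]
300 [ 1.23570844 -1.26474874  0.03141603]
353 [ 1.62181486 -1.63804813  0.04733927]
```

Emit:
move_arm:
  deltas:
    - [[-0.006,0,-0.034,0,0,0,0],[0,0,0,0,0,0,0],[0,0,0,0,0,0,0]]

```text
time: 22.02
ee_pos: [470.8, 82.9, 125.5]
ee_rot: [0.139, 0.857, 0.384, -0.315]
ft_force: [-5.2, -4.2, 3.2]
width: 12.4
grip_force: 59.2
```

```bash
cat > st.py <<'E'
from h import *
s=arm.observe();T0=np.array(s['ee_pos']);r=rot(s['ee_rot']);tz=r.as_matrix()[:,2];tau=np.radians(40)
W=np.array(s['wrist_torque']);F=np.array(s['ft_force']);c=np.array([520.2,138.2,0])
l=r.apply([-np.cos(tau),0,np.sin(tau)])
az=np.degrees(np.arctan2(l[1],l[0]));d=T0-c
print(s['time'],'T',T0.round(2),'F',F.round(2),'W',W.round(3),'az l',round(az,2),'az pos',round(np.degrees(np.arctan2(d[1],d[0])),2),'r',round(np.hypot(d[0],d[1]),2))
u=d[:2]/np.hypot(*d[:2]);print('Frad',F[:2]@u,'Ftan cw',F[:2]@[u[1],-u[0]])
for L in (0,297): print('L',L,'M cw applied', W[2]+np.cross((T0-L*tz-c)/1000,F)[2])
E
python3 st.py
```

```text
22.025 T [470.77  82.86 125.51] F [-5.19 -4.24  3.23] W [-0.475  0.456 -0.027] az l -131.82 az pos -131.77 r 74.21
Frad 6.619381942541223 Ftan cw 1.0456871995159531
L 0 M cw applied -0.10420095036612326
L 297 M cw applied 0.09064722873743994
```

Emit:
move_arm:
  deltas:
    - [[-0.025,0,0.005,0,0,0,0],[0,0,0,0,0,0,0]]

```text
time: 22.28
ee_pos: [470.8, 82.8, 125.7]
ee_rot: [0.139, 0.857, 0.384, -0.314]
ft_force: [-2.5, -0.7, 0.3]
width: 12.5
grip_force: 59.0
```

```bash
python3 st.py
```

```text
22.275 T [470.76  82.75 125.67] F [-2.45 -0.69  0.28] W [ 0.235 -0.03  -0.016] az l -131.81 az pos -131.72 r 74.29
Frad 2.148057565004894 Ftan cw 1.3697436476012506
L 0 M cw applied -0.11781768459779163
L 297 M cw applied 0.1423112423797285
```

Emit:
move_arm:
  deltas:
    - [[0.001,-0.081,-0.001,0.009,0,0.0106,0],[0.001,-0.081,-0.001,0.009,0,0.0106,0],[0.001,-0.081,-0.001,0.009,0,0.0106,0],[0.001,-0.081,-0.001,0.009,0,0.0106,0],[0,0,0,0,0,0,0]]

```text
time: 22.9
ee_pos: [461.8, 91.6, 125.8]
ee_rot: [0.111, 0.888, 0.306, -0.325]
ft_force: [-2.7, -4.5, 0.8]
width: 12.2
grip_force: 59.6
```

```bash
python3 st.py
```

```text
22.9 T [461.81  91.63 125.83] F [-2.7  -4.48  0.8 ] W [-0.384  0.021  0.6  ] az l -141.97 az pos -141.42 r 74.68
Frad 4.907532210250807 Ftan cw -1.8177999480310043
L 0 M cw applied 0.7353378846002758
L 297 M cw applied 0.3741164004551487
```

```bash
sed -i 's/(0,297)/(0,120)/' st.py
```

Emit:
move_arm:
  deltas:
    - [[-0.009,-0.081,0.007,0.009,0,0.0106,0],[-0.009,-0.081,0.007,0.009,0,0.0106,0],[0.001,-0.081,-0.001,0.009,0,0.0106,0],[0,0,0,0,0,0,0]]

```text
time: 23.4
ee_pos: [455.9, 99.5, 125.7]
ee_rot: [0.089, 0.906, 0.248, -0.332]
ft_force: [4.0, -1.4, -3.8]
width: 12.4
grip_force: 59.5
```

```bash
python3 st.py
```

```text
23.4 T [455.95  99.51 125.66] F [ 4.05 -1.42 -3.76] W [ 0.173 -1.173  0.561] az l -149.42 az pos -148.95 r 75.0
Frad -2.7376402474452366 Ftan cw -3.303408209316312
L 0 M cw applied 0.8091008541131016
L 120 M cw applied 0.5562831350785515
```

Emit:
move_arm:
  deltas:
    - [[0.004,-0.081,-0.003,0.009,0,0.0106,0],[0.004,-0.081,-0.003,0.009,0,0.0106,0],[0.001,-0.081,-0.001,0.009,0,0.0106,0],[0,0,0,0,0,0,0]]

```text
time: 23.9
ee_pos: [451.5, 108.2, 125.8]
ee_rot: [0.067, 0.92, 0.189, -0.337]
ft_force: [4.5, -1.5, -4.5]
width: 12.4
grip_force: 59.5
```

```bash
python3 st.py
```

```text
23.9 T [451.51 108.21 125.76] F [ 4.5  -1.47 -4.45] W [ 0.098 -1.379  0.542] az l -156.92 az pos -156.41 r 74.95
Frad -3.5355755420102892 Ftan cw -3.1471312467857104
L 0 M cw applied 0.777862864525082
L 120 M cw applied 0.5378451503364888
```

Emit:
move_arm:
  deltas:
    - [[0.006,-0.081,-0.005,0.009,0,0.0106,0],[0.006,-0.081,-0.005,0.009,0,0.0106,0],[0.004,-0.081,-0.004,0.009,0,0.0106,0],[0.001,-0.081,-0.001,0.009,0,0.0106,0],[0,0,0,0,0,0,0]]

```text
time: 24.52
ee_pos: [447.6, 120.5, 126.0]
ee_rot: [0.037, 0.933, 0.108, -0.343]
ft_force: [1.6, -4.0, -2.1]
width: 12.2
grip_force: 59.3
```

```bash
python3 st.py
```

```text
24.525 T [447.62 120.55 125.97] F [ 1.63 -3.98 -2.13] W [-0.396 -0.874  0.565] az l -166.91 az pos -166.33 r 74.69
Frad -0.6481046198301712 Ftan cw -4.250220888055611
L 0 M cw applied 0.8820868285788249
L 120 M cw applied 0.552926862494786
```

Emit:
move_arm:
  deltas:
    - [[0.001,-0.081,-0.001,0.009,0,0.0106,0],[0.001,-0.081,-0.001,0.009,0,0.0106,0],[0,0,0,0,0,0,0]]

```text
time: 24.9
ee_pos: [446.4, 126.9, 126.0]
ee_rot: [0.022, 0.936, 0.067, -0.344]
ft_force: [-0.3, -4.1, -2.6]
width: 12.5
grip_force: 59.2
```

```bash
python3 st.py
```

```text
24.9 T [446.39 126.94 126.03] F [-0.35 -4.13 -2.64] W [-0.466 -0.74   0.615] az l -171.88 az pos -171.33 r 74.66
Frad 0.9687824385876498 Ftan cw -4.031227037350095
L 0 M cw applied 0.9155239404774586
L 120 M cw applied 0.6013627443582231
```

Emit:
move_arm:
  deltas:
    - [[0.001,-0.081,-0.001,0.009,0,0.0106,0],[0,0,0,0,0,0,0]]

```text
time: 25.15
ee_pos: [446.0, 130.1, 126.0]
ee_rot: [0.015, 0.938, 0.047, -0.344]
ft_force: [0.8, -5.6, -2.2]
width: 12.2
grip_force: 59.5
```

```bash
python3 st.py
```

```text
25.15 T [446.02 130.09 126.03] F [ 0.8  -5.59 -2.2 ] W [-0.718 -0.803  0.916] az l -174.37 az pos -173.76 r 74.63
Frad -0.18357030957964038 Ftan cw -5.64317972863766
L 0 M cw applied 1.3371341650278517
L 120 M cw applied 0.8990686909794654
```

Emit:
move_arm:
  deltas:
    - [[0,-0.02,0,0.0022,0,0.0025,0],[0,0,0,0,0,0,0]]

```text
time: 25.4
ee_pos: [445.9, 130.8, 126.0]
ee_rot: [0.013, 0.938, 0.042, -0.345]
ft_force: [1.5, -6.5, -3.3]
width: 12.4
grip_force: 59.5
```

```bash
python3 st.py
```

```text
25.4 T [445.92 130.83 126.04] F [ 1.48 -6.49 -3.35] W [-0.899 -0.776  1.025] az l -174.92 az pos -174.33 r 74.64
Frad -0.8309206626078405 Ftan cw -6.603323181192678
L 0 M cw applied 1.5179670413170387
L 120 M cw applied 1.0060515292566345
```

Emit:
move_arm:
  deltas:
    - [[0,0.065,0,-0.0072,0,-0.0085,0],[0,0.065,0,-0.0072,0,-0.0085,0],[0,0.065,0,-0.0072,0,-0.0085,0],[0,0,0,0,0,0,0]]

```text
time: 25.9
ee_pos: [446.9, 123.7, 126.1]
ee_rot: [0.031, 0.934, 0.092, -0.343]
ft_force: [-1.6, -1.4, -2.0]
width: 12.3
grip_force: 59.1
```

```bash
python3 st.py
```

```text
25.9 T [446.92 123.67 126.05] F [-1.62 -1.44 -1.96] W [-0.238 -0.47   0.04 ] az l -168.88 az pos -168.79 r 74.71
Frad 1.8662668481814912 Ftan cw -1.0971070429744234
L 0 M cw applied 0.1222322549987199
L 120 M cw applied 0.036061223631309994
```

Emit:
move_arm:
  deltas:
    - [[0,0,0,0,0,0,0.25],[0,0,0,0,0,0,0.4],[0,0,0,0,0,0,0.5],[0,0,0,0,0,0,0.5],[0,0,0,0,0,0,0.5]]

```text
time: 26.52
ee_pos: [447.1, 123.4, 126.0]
ee_rot: [0.031, 0.934, 0.091, -0.343]
ft_force: [0.1, -0.8, 0.4]
width: 42.6
grip_force: 0.0
```

```bash
cat > fin.py <<'E'
from h import *
np.set_printoptions(precision=1,suppress=True)
s=arm.observe();print(s['time'],s['ee_pos'],s['ft_force'],s['width'])
a,b=shot('scene'),shot('side')
for t in ['key','key_short','key_long']:
    A=spotter.place_of(a,t);B=spotter.place_of(b,t)
    for x in A:
        for y in B:
            p=tri([ray(a,x['location']),ray(b,y['location'])])
            e=np.linalg.norm(proj(a,p)-x['location'])
            if e<4 and 350<p[0]<600 and 50<p[1]<220: print(t,p,e,x['p'],y['p'])
E
python3 fin.py
```

```text
26.525 [447.1 123.4 126. ] [ 0.1 -0.8  0.4] 42.62290152108924
key [500.9 139.3 118.9] 1.7642234527713712 0.69 0.52
key_short [518.5 138.4  62.7] 1.133039202727066 0.64 0.69
key_short [520.7 145.8  76.2] 1.8977154036303907 0.64 0.69
```

Emit:
move_arm:
  deltas:
    - [[0,0,-0.25,0,0,0,0.5],[0,0,-0.5,0,0,0,0.5],[0,0,-0.6,0,0,0,0.5],[0,0,-0.8,0,0,0,0.5],[0,0,-0.8,0,0,0,0.5],[0,0,-0.8,0,0,0,0.5],[0,0,0,0,0,0,0.5],[0,0,0,0,0,0,0.5]]

```text
time: 27.92
ee_pos: [542.0, 141.4, 240.2]
ee_rot: [0.031, 0.934, 0.091, -0.343]
ft_force: [-0.4, -0.4, 0.1]
width: 42.8
grip_force: 0.0
```

```bash
cat >> fin.py <<'E'
w=shot('wrist')
for t in ['key','key_short','key_long','screw_mouth']:
    for z in (0,1):
        R_=spotter.place_of(w,t)[:1]
        break
    for r in R_: print('wrist',t,r['p'],np.array(r['location']))
for nm,P in (('bend sag',[520.2-11,138.2-2,123]),('tip',[520.2,138.2,69.5]),('long',[520.2-11-166,138.2-2-33,88])): print(nm,proj(a,P),proj(b,P),proj(w,P))
for t in ['key','key_long']:
  for n,i in (('s',a),('d',b)):
    print(n,t,[(round(r['p'],2),np.array(r['location'])) for r in spotter.place_of(i,t)])
E
python3 fin.py
```

```text
27.925 [542.  141.4 240.2] [-0.4 -0.4  0.1] 42.84883844473878
key [503.5 137.1 126.5] 1.4376996851788395 0.76 0.81
key_short [520.9 139.2  70.6] 1.6567368881497844 0.77 0.64
key_long [350.6  94.4  93.1] 0.26062560000281143 0.71 0.58
wrist key 0.68 [322.8 174.5]
wrist key_short 0.71 [627.2 212.6]
wrist key_long 0.9 [531. 279.]
wrist screw_mouth 0.87 [322.5 119.2]
bend sag [367.  245.5] [301.7 222. ] [325.7 175. ]
tip [363.9 263.8] [306.2 238. ] [326.3 101.4]
long [390.3 217.4] [242.4 241.8] [326.2 263.9]
s key [(0.76, array([369.7, 242.4])), (0.66, array([251.4, 167.3])), (0.53, array([278.4, 190.4])), (0.23, array([363.7, 263.5]))]
d key [(0.83, array([248.2, 373.1])), (0.81, array([300.6, 221.6])), (0.65, array([209.4, 429.7]))]
s key_long [(0.75, array([212.9, 161.6])), (0.71, array([386.1, 216.2])), (0.2, array([183.6, 245.8])), (0.16, array([262. , 185.6]))]
d key_long [(0.62, array([174.9, 357.5])), (0.58, array([244.5, 241.5]))]
```

```bash
python3 -c "
from station import arm
print(arm.close_job())"
```

```text
the job is handed in; nothing more can be done
None
```

I handed the job in at about 28 s: the big key stands fully home in the open screw, the screw came up solid and was nipped at about 1.0 N m by the wrist sensor. I then eased the torque off and let the key go, and the arm is clear; the hand-in gave no verdict back.

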